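# Pack out the tilt lock of the reject bin

## Robot

A 6-joint arm with a two-finger parallel gripper is mounted at the origin on the work surface. World frame = base frame: x ahead of the robot, y to its left, z up, the work surface at z = 0. Lengths are in m, angles in rad, forces in N, time in s.
With the tool pointing down it reaches from about 0.25 to 0.775 m from the base axis. Payload 4 kg.
Tool frame: the origin (TCP) lies midway between the tips of the shut fingers; the grasp point (between the pads) lies 19 mm behind it; y points along the fingers, x is the direction in which the jaws open and shut, and the axes are right-handed (so a half turn about y gives the same grasp; the last joint's range is limited). The gripper opens to 85 mm and grips with 20 to 120 N. Pads are 22 mm wide; open, the fingers measure 114 mm over their backs; the gripper's body (76 mm by 85 mm) begins 54 mm behind the grasp point. The pads swing forward as they close: fully open they stand 13 mm farther back than shut.
Start: joints at [1.064, 0.087, 1.371, -0, 1.684, -0.103], TCP at [0.216, 0.506, 0.231] pointing down, gripper open.
Joint ranges: [-3.1, 3.1], [-0.76, 2.03], [0.27, 2.55], [-1.08, 4.22], [0.17, 2.65], [-2.57, 2.57]. Speed limits (rad/s): [2.79, 2.79, 3.14, 3.14, 3.14, 3.14].

## Interface

Orientations are given as a 3x3 rotation matrix whose columns are the frame's x, y, z axes.
In Python, from workcell import * gives the robot as it stands.
- The arm moves only by the tool send_rows, never from a script. Its arguments are lists of equal length, an entry for each row: "delta_rot": the turn, a rotation vector about the world's x, y, z in rad, a list of three; "delta_pos": the shift along the world's x, y, z in m, a list of three; "claw": the closure, from 0 (fully open) to 1 (shut). A call has exactly 5 rows; each row shifts and turns the commanded pose from where the row before left it; what a row does not reach is not made up. A row lasts 1/12 s, in which the tool goes at most 41.7 mm and 7.16 degrees, less where a joint would pass 70% of its speed; a pose out of reach is approached as far as the arm can. A call with a gripper value outside its range is refused whole. The fingers move at their own pace and stop on an object; the grip force is fixed at half the most. Time passes only in rows, so rows that do not move let the fingers close, or fill a call up. It gives the time, the measured TCP pose, the force and the opening at its end, in the units of the state.
- get_obs(): the state, without advancing time (a new reading comes with each control period).
- read_camera(name): name is "scene" or "top" or "wrist"; returns a dict with "pixels" (384x512x3 uint8, red, green, blue), "depth" (384x512 float32, m along the optical axis (not along the pixel's ray), 0 where there is no reading), "fx", "fy", "cx", "cy" (pixels), "R" (3x3) and "t" (3): a world point X has camera coordinates R X + t; the wrist camera has in their place "mount" (4x4, takes a point from camera to tool coordinates, whose origin is the TCP and whose axes are the tool frame's). Camera axes: x right, y down, z forward; pixel columns grow to the right and rows downward; lengths in m; the calibration is good to about 2 mm. The wrist camera is an equidistant fisheye: a pixel r from the principal point sees the ray r / f radians off the axis. A picture is of the moment at which its call begins: read the wrist's pose just before it.
- job_done(): hands the job in, once; it reports no verdict.
Trained networks look in a picture, given as the dict that the camera call returned (one of the last four; its "shot" number tells which), for a name from the list of things; names that differ only in an ending like _2 or _b are one class to them, and where a whole thing is asked for, a point or a joint stands for the part that bears it (a point fixed in the world has none). Each returns a list of dicts, best first, with "p" (0 to 1); they miss things now and then, are a little off and sometimes report something else, mostly with a low value. They report only what shows in the picture. A call takes as long as a camera call. They do not tell look-alikes from the thing itself.
- boxes_of(picture, target): "rect" ([left, top, right, bottom] in pixels, round what is visible of it).
- masks_of(picture, target): "region" (384x512 bool, what is visible of it) and "rect" ([left, top, right, bottom] in pixels, round what is visible of it).
The state is a dict: "t": time; "q": joint angles; "joint_vel": joint speeds; "joint_torque": joint torques, N m; "position": TCP position; "tcp_rot": TCP orientation; "ft_force": force on the tool from outside, world axes, zero at the start; "torque": the same for the moment, N m; "width": finger opening in m.
Only numpy, scipy, OpenCV 4.12 (cv2) and the standard library are available. Lean on these libraries where they do the work, as an engineer would, in place of code of your own. Each camera call takes 0.05 s, during which the arm holds its last target.

## Task

Slide the knob of the reject bin's tilt lock fully home against its end stop, then take out the play it leaves: stand steel packers upright in the gap, one after the other against the fixed post, until the oak wedge, pressed point down between the last packer and the lock's jaw, jams tight against both, well down in the gap but before its tip reaches the base plate. Finish while still gripping the wedge and keeping it pressed down tight; leave packers you do not need in their rack and do not disturb the other things on the bench.

Things in the scene. Friction and masses are not known exactly. Their poses are not given: they have to be found in the camera images.
- bracket: galvanised base plate, 84 x 250 x 6 mm, bolted flat on the bench at its far edge with the tilting bin on the far side; origin at the underside, in the middle of the strip where the gap is; its x points to the bin, its y along the slide (lock opens to +y), its z up. Plate top 6 mm above the bench. The gap runs along its y, at x = 0, between the post (-y side) and the jaw (+y side); it is 25 to 39 mm wide once the lock is home, and 18 to 24 mm narrower at the start
- lock (a joint): travel of the lock along the bracket's y, m: 0 = fully back towards the post, 0.024 = fully home against the end stop. Slides with about 2 N of friction and stays where left. Only the end stop keeps it from moving further
- knob (a point): centre of the lock's upright round black knob, 18 mm diameter, 42 mm tall, rising from 20 to 62 mm above the bench; the point is 45 mm above the bench, 75 mm to +y of the jaw's face; rides with the lock
- jaw_face (a point): middle of the gap-side face of the steel jaw, at its top edge, 58 mm above the bench; jaw 26 mm wide along x, top edge rounded with 4 mm radius; rides with the lock
- post_face (a point): middle of the gap-side face of the fixed post, at its top edge, 58 mm above the bench; post 26 mm wide along x; y distance from here to jaw_face is the present gap
- spacer1_center (a point): centre of steel packer 1: horseshoe plate, 44 mm wide along its x, 10 mm thick along its y, 60 mm tall (centre 30 mm up), two legs down, 0.15 kg; stands upright in a slot of the rack (slots 40 mm apart along y, bottom of the packer 8 mm above the bench); pinch it across its 44 mm width, which overhangs the rack's 30 mm wide ribs and also the post and jaw
- spacer2_center (a point): centre of steel packer 2: horseshoe plate, 44 mm wide along its x, 10 mm thick along its y, 60 mm tall (centre 30 mm up), two legs down, 0.15 kg; stands upright in a slot of the rack (slots 40 mm apart along y, bottom of the packer 8 mm above the bench); pinch it across its 44 mm width, which overhangs the rack's 30 mm wide ribs and also the post and jaw
- spacer3_center (a point): centre of steel packer 3: horseshoe plate, 44 mm wide along its x, 10 mm thick along its y, 60 mm tall (centre 30 mm up), two legs down, 0.15 kg; stands upright in a slot of the rack (slots 40 mm apart along y, bottom of the packer 8 mm above the bench); pinch it across its 44 mm width, which overhangs the rack's 30 mm wide ribs and also the post and jaw
- wedge_head (a point): centre of the oak wedge's head block, 44 (x) x 47 (y) x 22 mm tall, 0.06 kg in all. Below the head a wedge 30 mm wide (x), 64 mm long, tip down: its -y face is vertical, 15.5 mm from the head's centre, and goes towards the packers; its +y face tapers and goes towards the jaw. Hangs by its head in an open stand; lifts straight up
- wedge_tip (a point): middle of the wedge's tip (lowest edge): 75 mm below and 13 mm to -y of the head's centre. The wedge is 5 mm thick here, 0.4 mm more per mm of height, so it jams where its thickness level with the jaw's edge (about 55 mm above the bench) equals the room left; room left should be 10 to 22 mm. Push it against the packers first, then down
- micrometer: bystander: brass micrometer, lying, about 120 x 50 mm; origin at the centre of its bow, on the bench
- teal_cap: bystander: cracked teal plastic cap, 32 mm diameter, 14 mm tall; origin under its centre
- sample_bottle: bystander: smoked glass bottle, 60 mm diameter, 137 mm tall; origin under its centre
- drop_weight: bystander: steel drop weight, 48 mm diameter, 74 mm tall; origin under its centre
- ring_gauge: bystander: steel ring, 48 mm diameter, 12 mm tall; origin under its centre
- sample_jar: bystander: glass jar, 52 mm diameter, 60 mm tall; origin under its centre
Mind the look-alikes: they are no part of the job. Of the things that look like the part that bears wedge_head, the smallest one is meant. Leave any red look-alike of the part that bears spacer2_center alone.

How it is judged:
On the way, in this order (a step that is already met when the one before it is completed fails the run):
1. the lock is fully home against its end stop (value of joint lock above 0.0225 m), for 0.2 s.
2. a packer stands upright in the gap (((x of spacer1_center in the frame of bracket between -0.015 and 0.015 m and y of spacer1_center in the frame of bracket between -0.022 and 0.022 m and z of spacer1_center in the frame of bracket between 0.028 and 0.044 m and angle between spacer1_center's own z axis and vertical below 0.15 rad) or (x of spacer2_center in the frame of bracket between -0.015 and 0.015 m and y of spacer2_center in the frame of bracket between -0.022 and 0.022 m and z of spacer2_center in the frame of bracket between 0.028 and 0.044 m and angle between spacer2_center's own z axis and vertical below 0.15 rad) or (x of spacer3_center in the frame of bracket between -0.015 and 0.015 m and y of spacer3_center in the frame of bracket between -0.022 and 0.022 m and z of spacer3_center in the frame of bracket between 0.028 and 0.044 m and angle between spacer3_center's own z axis and vertical below 0.15 rad))), for 0.2 s.
At the end, for the whole second after the job is handed in: Lock within 1.5 mm of its stop; wedge upright (0.15 rad), central, tip 8 mm or more below the jaw top and 1.5 mm clear of the plate, pressing jaw (2 N) and packer (1.5 N), a packer touching the post (0.4 N); fingers hold the wedge (3 N); each packer upright in the gap or within 20 mm of its start (value of joint lock above 0.0225 m and z of wedge_tip in the frame of bracket between 0.0075 and 0.047 m and x of wedge_tip in the frame of bracket between -0.015 and 0.015 m and angle between wedge_head's own z axis and vertical below 0.15 rad and contact force between wedge and lock above 2 N and contact force between any of spacer1, spacer2, spacer3 and wedge above 1.5 N and contact force between any of spacer1, spacer2, spacer3 and post above 0.4 N and contact force between the fingers and wedge above 3 N and linear speed of wedge below 0.02 m/s and ((x of spacer1_center in the frame of bracket between -0.015 and 0.015 m and y of spacer1_center in the frame of bracket between -0.022 and 0.022 m and z of spacer1_center in the frame of bracket between 0.028 and 0.044 m and angle between spacer1_center's own z axis and vertical below 0.15 rad) or distance of spacer1_center from where it was at the start of the episode below 0.02 m) and ((x of spacer2_center in the frame of bracket between -0.015 and 0.015 m and y of spacer2_center in the frame of bracket between -0.022 and 0.022 m and z of spacer2_center in the frame of bracket between 0.028 and 0.044 m and angle between spacer2_center's own z axis and vertical below 0.15 rad) or distance of spacer2_center from where it was at the start of the episode below 0.02 m) and ((x of spacer3_center in the frame of bracket between -0.015 and 0.015 m and y of spacer3_center in the frame of bracket between -0.022 and 0.022 m and z of spacer3_center in the frame of bracket between 0.028 and 0.044 m and angle between spacer3_center's own z axis and vertical below 0.15 rad) or distance of spacer3_center from where it was at the start of the episode below 0.02 m)); the arm keeps its last pose, push and grip.
It fails at once if a bystander on the bench is disturbed (moved over 30 mm) (distance of any of micrometer, teal_cap, sample_bottle, drop_weight, ring_gauge, sample_jar from where it was at the start of the episode above 0.03 m).
It also fails if it takes over 72 s, if anything falls off the work surface, if the arm or the gripper's body presses on something with over 40 N, if the wrist force passes 120 N, or if a joint passes its speed limit or range.

## Working session

There is one attempt and no reset: what is moved stays moved. The work goes in short steps, Python scripts to look and compute and a tool call to move; the robot and the scene stay as the last step left them, time stands still between calls to the robot, and variables do not carry over. Pictures are saved under pics/ and viewed, and the job is handed in when it is done.

Besides the shell and the picture viewer there is one more tool, called by a JSON object that holds its "method" and its "body", one argument or row to a line. send_rows: Moves the arm, as the interface text tells. Its arguments: {"type":"object","properties":{"delta_rot":{"type":"array","items":{"type":"array","items":{"type":"number"}}},"delta_pos":{"type":"array","items":{"type":"array","items":{"type":"number"}}},"claw":{"type":"array","items":{"type":"number"}}},"required":["delta_rot","delta_pos","claw"]}

```bash
ls; mkdir -p pics; python3 - <<'E'
from workcell import *
import cv2,numpy as np,pickle
o=get_obs();print({k:np.round(v,3).tolist() for k,v in o.items()})
for n in("scene","top","wrist"):
    p=read_camera(n);cv2.imwrite(f"pics/{n}0.png",p["pixels"][:,:,::-1]);pickle.dump(p,open(f"{n}0.pkl","wb"))
    print(n,{k:np.round(v,3).tolist() for k,v in p.items() if k not in("pixels","depth")})
E
```

```text
pics
{'t': 0.0, 'q': [1.064, 0.088, 1.372, 0.0, 1.684, -0.103], 'joint_vel': [0.0, 0.0, -0.001, -0.001, 0.0, -0.001], 'joint_torque': [0.001, -35.186, -31.327, -0.0, 0.011, -0.0], 'position': [0.216, 0.505, 0.23], 'tcp_rot': [[0.393, -0.001, -0.92], [0.92, -0.002, 0.393], [-0.002, -1.0, 0.0]], 'ft_force': [0.513, -0.205, 0.232], 'torque': [0.032, 0.031, -0.014], 'width': 0.085}
scene {'fx': 495.924, 'fy': 495.924, 'cx': 260.277, 'cy': 203.668, 'R': [[-0.828, 0.561, 0.008], [0.345, 0.521, -0.781], [-0.442, -0.643, -0.625]], 't': [0.378, -0.121, 1.606], 'shot': 1}
top {'fx': 484.741, 'fy': 484.741, 'cx': 250.589, 'cy': 200.026, 'R': [[-0.013, -1.0, 0.01], [-0.983, 0.011, -0.181], [0.181, -0.012, -0.983]], 't': [0.043, 0.507, 1.426], 'shot': 2}
wrist {'fx': 297.319, 'fy': 297.319, 'cx': 257.603, 'cy': 190.525, 'mount': [[1.0, 0.001, -0.0, 0.002], [0.001, -0.257, 0.966, -0.143], [0.001, -0.966, -0.257, 0.065], [0.0, 0.0, 0.0, 1.0]], 'shot': 3}
```

View pics/scene0.png

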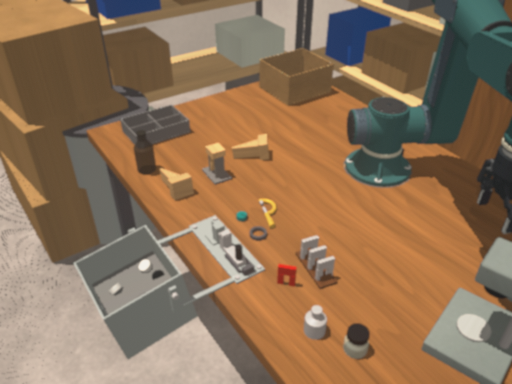

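View pics/top0.png

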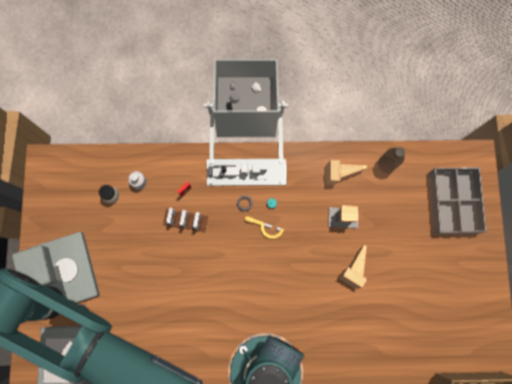

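View pics/wrist0.png

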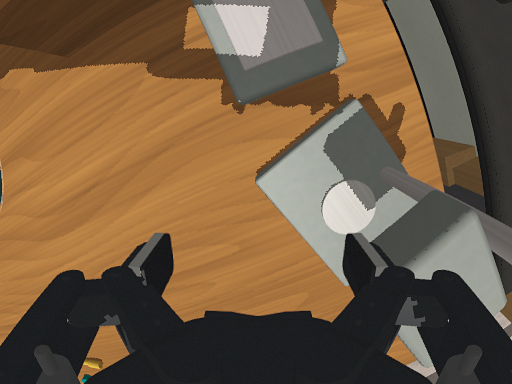

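The scene and top views show the bracket at top (246,172) with the knob on its left (+y) side, and the rack with three packers at top (186,218). The red look-alike packer is at (184,190). There are three wedges: one hanging in the stand at top (344,215), and two lying at (347,171) and (355,268). Next I'll get coarse positions and zoom in.

```bash
cat > h.py <<'E'
from workcell import *
import cv2,numpy as np,pickle
def w_of(p,u,v,z=None):
    """pixel -> world via depth, or via plane z"""
    r=np.array([(u-p["cx"])/p["fx"],(v-p["cy"])/p["fy"],1.])
    R=np.array(p["R"]);t=np.array(p["t"]);c=-R.T@t;d=R.T@r
    if z is None: return c+d*p["depth"][int(round(v)),int(round(u))]
    return c+d*(z-c[2])/d[2]
def cloud(p):
    v,u=np.mgrid[0:384,0:512]
    r=np.stack([(u-p["cx"])/p["fx"],(v-p["cy"])/p["fy"],np.ones(u.shape)],-1)*p["depth"][...,None]
    return (r-np.array(p["t"]))@np.array(p["R"])
E
python3 - <<'E'
from h import *
p=read_camera("top");s=read_camera("scene")
for n,q in(("top",p),("scene",s)):
  C=cloud(q)
  for t in["bracket","knob","jaw_face","spacer1_center","wedge_head","micrometer","teal_cap","sample_bottle","drop_weight","ring_gauge","sample_jar"]:
    for m in masks_of(q,t):
        if m["p"]<.3: continue
        r=m["region"];P=C[r];print(n,t,round(m["p"],2),np.round(m["rect"]).tolist(),"med",np.round(np.median(P,0),3),"lo",np.round(np.percentile(P,3,0),3),"hi",np.round(np.percentile(P,97,0),3))
def crop(q,x0,y0,x1,y1,k): return cv2.resize(q["pixels"][y0:y1,x0:x1,::-1],None,fx=k,fy=k,interpolation=cv2.INTER_CUBIC)
cv2.imwrite("pics/c1.png",crop(p,90,140,390,300,2.6)); cv2.imwrite("pics/c2.png",crop(s,120,130,360,310,3.3))
E
```

```text
top bracket 0.69 [205.0, 61.0, 287.0, 188.0] med [0.773 0.054 0.005] lo [ 0.569 -0.065 -0.073] hi [0.957 0.164 0.082]
top knob 0.75 [219.0, 168.0, 247.0, 177.0] med [0.601 0.089 0.023] lo [0.591 0.05  0.014] hi [0.616 0.131 0.064]
top jaw_face 0.78 [218.0, 167.0, 249.0, 177.0] med [0.602 0.087 0.023] lo [0.591 0.047 0.013] hi [0.618 0.131 0.064]
top wedge_head 0.79 [340.0, 202.0, 360.0, 223.0] med [ 0.456 -0.249  0.099] lo [ 0.434 -0.297 -0.001] hi [ 0.494 -0.226  0.106]
top wedge_head 0.71 [323.0, 163.0, 366.0, 186.0] med [ 0.595 -0.229  0.049] lo [ 0.562 -0.309  0.009] hi [ 0.62  -0.202  0.066]
top wedge_head 0.67 [339.0, 249.0, 367.0, 289.0] med [ 0.287 -0.273  0.049] lo [ 0.246 -0.3    0.012] hi [ 0.355 -0.233  0.066]
top micrometer 0.58 [245.0, 219.0, 286.0, 238.0] med [ 0.419 -0.009  0.012] lo [ 0.394 -0.058  0.004] hi [0.454 0.049 0.02 ]
top teal_cap 0.36 [183.0, 209.0, 191.0, 226.0] med [0.449 0.238 0.067] lo [0.431 0.233 0.017] hi [0.472 0.247 0.075]
top sample_bottle 0.66 [378.0, 146.0, 405.0, 170.0] med [ 0.617 -0.385  0.092] lo [ 0.598 -0.412  0.013] hi [ 0.647 -0.367  0.
[... 1640 characters left out ...]
0] med [ 0.506 -0.02   0.012] lo [ 0.491 -0.039 -0.   ] hi [ 0.519 -0.009  0.017]
scene sample_bottle 0.57 [131.0, 133.0, 154.0, 178.0] med [ 0.633 -0.376  0.069] lo [ 0.602 -0.41   0.002] hi [ 0.656 -0.363  0.137]
scene drop_weight 0.77 [306.0, 302.0, 329.0, 338.0] med [0.586 0.399 0.046] lo [0.563 0.375 0.004] hi [0.601 0.414 0.075]
scene drop_weight 0.59 [315.0, 253.0, 334.0, 279.0] med [0.463 0.285 0.05 ] lo [0.441 0.275 0.019] hi [0.483 0.291 0.069]
scene ring_gauge 0.65 [251.0, 224.0, 265.0, 240.0] med [0.503 0.061 0.01 ] lo [0.485 0.04  0.   ] hi [0.526 0.081 0.015]
scene sample_jar 0.77 [345.0, 325.0, 368.0, 357.0] med [0.546 0.484 0.049] lo [0.52  0.459 0.006] hi [0.56  0.5   0.062]
```

View pics/c1.png

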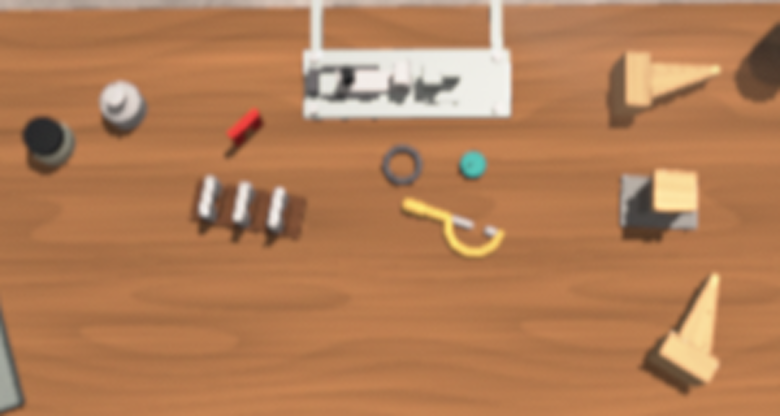

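View pics/c2.png

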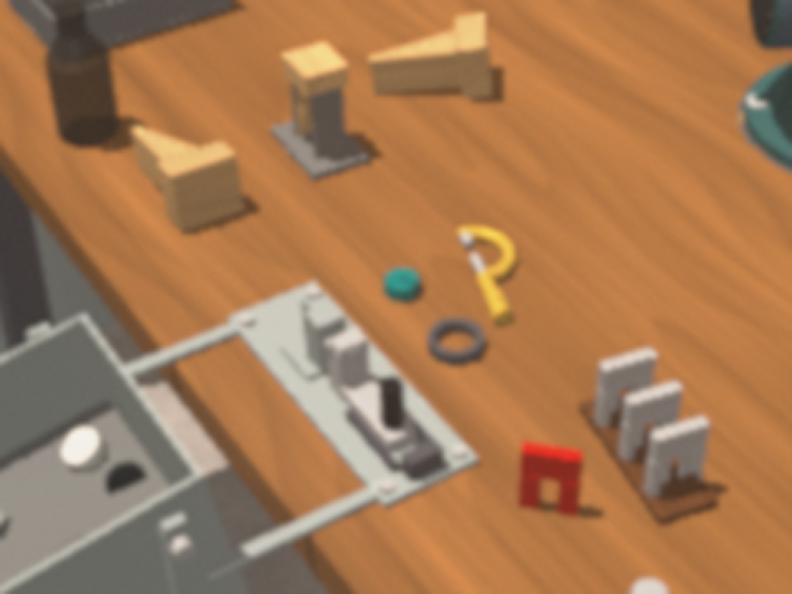

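The three wedge candidates, from top-view depth: one hanging in the stand at (350,212), one lying at (345,174) and one lying at (353,269). The hanging one has the smallest head, so I choose it. I leave the red packer at (184,190) alone. Next I move over the rack for a close look.

{"method": "send_rows", "body": {
  "delta_rot": [
    [0, 0, -0.117],
    [0, 0, -0.117],
    [0, 0, -0.117],
    [0, 0, -0.117],
    [0, 0, -0.117]
  ],
  "delta_pos": [
    [0.024, -0.026, 0.004],
    [0.024, -0.026, 0.004],
    [0.024, -0.026, 0.004],
    [0.024, -0.026, 0.004],
    [0.024, -0.026, 0.004]
  ],
  "claw": [0, 0, 0, 0, 0]
}}

```text
t: 1.77
position: [0.3368, 0.3746, 0.2517]
tcp_rot: [[0.838, 0.0, -0.545], [0.545, 0.0, 0.838], [0.001, -1.0, 0.0]]
ft_force: [-0.2, 0.0, -0.8]
width: 0.086
```

{"method": "send_rows", "body": {
  "delta_rot": [
    [0, 0, -0.117],
    [0, 0, -0.117],
    [0, 0, -0.117],
    [0, 0, -0.117],
    [0, 0, -0.117]
  ],
  "delta_pos": [
    [0.024, -0.026, 0.0],
    [0.024, -0.026, 0.0],
    [0.024, -0.026, 0.0],
    [0.024, -0.026, 0],
    [0.024, -0.026, 0]
  ],
  "claw": [0, 0, 0, 0, 0]
}}

```text
t: 2.18
position: [0.457, 0.2443, 0.2516]
tcp_rot: [[1.0, 0.001, 0.009], [-0.009, 0.0, 1.0], [0.001, -1.0, 0.0]]
ft_force: [0.9, 0.1, 0.3]
width: 0.0856
```

```bash
cat >> h.py <<'E'
def wrist():
    o=get_obs();p=read_camera("wrist");p["pos"]=np.array(o["position"]);p["rot"]=np.array(o["tcp_rot"]);return p
def wrays(p,uv):
    uv=np.atleast_2d(np.array(uv,float));d=(uv-[p["cx"],p["cy"]])/[p["fx"],p["fy"]]
    r=np.linalg.norm(d,axis=1);s=np.where(r>1e-9,np.sin(r)/np.maximum(r,1e-9),1.)
    return np.stack([d[:,0]*s,d[:,1]*s,np.cos(r)],1)
def toworld(p,P):
    M=np.array(p["mount"]);P=P@M[:3,:3].T+M[:3,3];return P@p["rot"].T+p["pos"]
def wz(p,uv,z):
    """wrist pixels -> world at height z"""
    c=toworld(p,np.zeros((1,3)));d=toworld(p,wrays(p,uv))-c;return c+d*((z-c[:,2:])/d[:,2:])
def wcloud(p):
    v,u=np.mgrid[0:384,0:512];r=wrays(p,np.stack([u.ravel(),v.ravel()],1))
    P=r/r[:,2:]*p["depth"].reshape(-1,1);return toworld(p,P).reshape(384,512,3)
def show(p,n,k=1.5): cv2.imwrite(f"pics/{n}.png",cv2.resize(p["pixels"][:,:,::-1],None,fx=k,fy=k,interpolation=cv2.INTER_CUBIC))
E
python3 - <<'E'
from h import *
p=wrist();show(p,"w1");pickle.dump(p,open("w1.pkl","wb"));print(p["pos"],p["rot"].round(3))
C=wcloud(p)
for t in("spacer1_center",):
  for m in masks_of(p,t):
    P=C[m["region"]];top=P[P[:,2]>0.06];print(round(m["p"],2),np.round(m["rect"]),top.mean(0) if len(top) else None,P.min(0),P.max(0))
E
```

```text
[0.45702512 0.24434378 0.25156451] [[ 1.     0.001  0.009]
 [-0.009  0.     1.   ]
 [ 0.001 -1.     0.   ]]
0.85 [229. 191. 267. 216.] [0.44585159 0.20454425 0.06904659] [ 0.41983562  0.17241433 -0.00106582] [0.46771696 0.31149532 0.39429849]
```

View pics/w1.png

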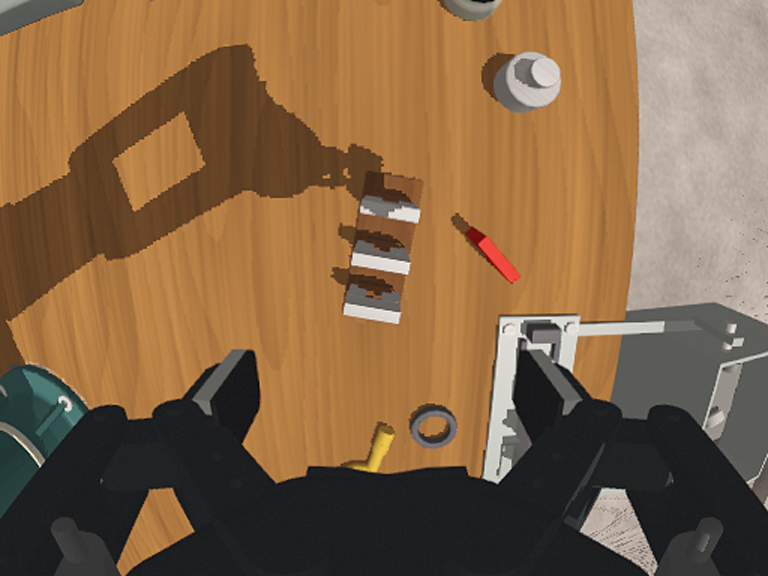

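The wrist view shows three steel packer tops at (390,210), (380,260) and (372,312) in the 1.5x picture. The rack is turned about 10°, and the red look-alike sits at (497,255). I'll fit the packer tops from depth.

```bash
cat >> h.py <<'E'
def tops(C,zlo,zhi,xr,yr,minA=15):
    m=((C[...,2]>zlo)&(C[...,2]<zhi)&(C[...,0]>xr[0])&(C[...,0]<xr[1])&(C[...,1]>yr[0])&(C[...,1]<yr[1])).astype(np.uint8)
    n,l,st,_=cv2.connectedComponentsWithStats(m)
    for i in range(1,n):
        if st[i,4]<minA: continue
        P=C[l==i];r=cv2.minAreaRect((P[:,:2]*1000).astype(np.float32))
        print("px",st[i,:4],"n",st[i,4],"c mm",np.round(r[0],1),"size",np.round(r[1],1),"ang",round(r[2],1),"z",np.percentile(P[:,2],[5,50,95]).round(4))
E
python3 - <<'E'
from h import *
p=pickle.load(open("w1.pkl","rb"));C=wcloud(p)
tops(C,0.062,0.075,(.40,.52),(.15,.33))
p=pickle.load(open("top0.pkl","rb"));C=cloud(p)
print("top");tops(C,0.060,0.08,(.40,.52),(.15,.33),5)
print("brk top");tops(C,0.05,0.07,(.57,.65),(-.07,.17),3)
E
```

```text
px [240 133  41  15] n 352 c mm [460.5 281.5] size [10.2 44.3] ang 80.6 z [0.0667 0.068  0.0693]
px [234 167  40  16] n 376 c mm [453.  242.3] size [10.5 44. ] ang 79.4 z [0.0649 0.0681 0.0692]
px [229 200  38  16] n 360 c mm [445.6 203.1] size [10.4 43.7] ang 79.8 z [0.0642 0.068  0.0693]
top
px [167 208   6  15] n 53 c mm [460.2 279.6] size [10.2 41.8] ang 77.8 z [0.0627 0.0684 0.074 ]
px [180 211   6  15] n 56 c mm [452.  240.8] size [10.7 41.6] ang 79.4 z [0.0616 0.0676 0.0736]
px [193 213   6  15] n 55 c mm [445.4 201.2] size [10.  43.3] ang 79.9 z [0.0631 0.0677 0.0723]
brk top
px [242 163   6  11] n 52 c mm [605.2  54.6] size [15.3 31.3] ang 89.3 z [0.0529 0.0574 0.0633]
px [221 165   5   7] n 29 c mm [604.7 119.8] size [12.6 16. ] ang 88.0 z [0.0548 0.0624 0.066 ]
px [253 164  10  10] n 68 c mm [603.8  14.9] size [27.6 28.1] ang 89.0 z [0.0519 0.0585 0.063 ]
px [264 168   3   2] n 4 c mm [603.6  -8.6] size [2.2 7.1] ang 37.5 z [0.0512 0.0535 0.0556]
```

{"method": "send_rows", "body": {
  "delta_rot": [
    [0, 0, 0],
    [0, 0, 0],
    [0, 0, 0],
    [0, 0, 0],
    [0, 0, 0]
  ],
  "delta_pos": [
    [0.03, -0.03, -0.01],
    [0.03, -0.03, -0.02],
    [0.03, -0.03, -0.02],
    [0.03, -0.03, -0.02],
    [0.028, -0.03, -0.01]
  ],
  "claw": [0.5, 1, 1, 1, 1]
}}

```text
t: 2.7
position: [0.5921, 0.1073, 0.1762]
tcp_rot: [[1.0, -0.003, 0.001], [-0.001, 0.001, 1.0], [-0.003, -1.0, 0.001]]
ft_force: [1.3, 0.9, 0.5]
width: 0.0256
```

{"method": "send_rows", "body": {
  "delta_rot": [
    [0, 0, 0],
    [0, 0, 0],
    [0, 0, 0],
    [0, 0, 0],
    [0, 0, 0]
  ],
  "delta_pos": [
    [0.0, -0.02, 0],
    [0.0, -0.02, 0],
    [0, 0, 0],
    [0, 0, 0],
    [0, 0, 0]
  ],
  "claw": [1, 1, 1, 1, 1]
}}

```text
t: 3.12
position: [0.5922, 0.0686, 0.1788]
tcp_rot: [[1.0, 0.0, 0.002], [-0.002, 0.001, 1.0], [0.0, -1.0, 0.001]]
ft_force: [-0.5, 0.7, 1.5]
width: 0.0
```

```bash
python3 - <<'E'
from h import *
p=wrist();show(p,"w2");pickle.dump(p,open("w2.pkl","wb"));print(p["pos"],p["rot"].round(3))
C=wcloud(p)
tops(C,0.045,0.066,(.57,.65),(-.07,.17))
print("plate");tops(C,0.003,0.009,(.5,.67),(-.1,.22),300)
E
```

```text
[0.59222192 0.06858495 0.17884515] [[ 1.     0.     0.002]
 [-0.002  0.001  1.   ]
 [ 0.    -1.     0.001]]
px [262 119  20  21] n 343 c mm [605.3 121.7] size [16.7 17.7] ang 0.0 z [0.0602 0.0619 0.0631]
px [253 186  35  24] n 688 c mm [604.8  56.6] size [20.3 32.1] ang 89.5 z [0.0516 0.0577 0.059 ]
px [257 219  27  16] n 235 c mm [605.   28.1] size [10.8 25.4] ang 88.3 z [0.0469 0.0572 0.059 ]
plate
px [229  75 102 193] n 7640 c mm [605.5  71.2] size [219.2 107.3] ang 83.1 z [0.0048 0.0061 0.0073]
```

View pics/w2.png

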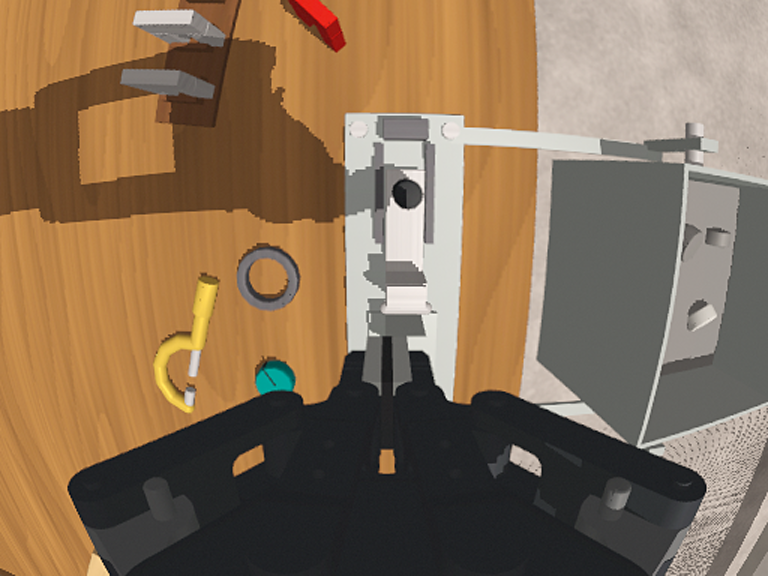

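The view shows the knob at (405,192), the jaw top at (405,297), and the post mostly hidden behind the fingers. The knob is at about (0.605, 0.122), the jaw face at y≈0.0467 and the post face at about 0.0335, so the gap is about 13 mm now. I'll go down between the jaw and the knob with closed fingers and push +y.

{"method": "send_rows", "body": {
  "delta_rot": [
    [0, 0, 0],
    [0, 0, 0],
    [0, 0, 0],
    [0, 0, 0],
    [0, 0, 0]
  ],
  "delta_pos": [
    [0.013, 0.022, 0],
    [0, 0, -0.02],
    [0, 0, -0.025],
    [0, 0, -0.025],
    [0, 0, -0.02]
  ],
  "claw": [1, 1, 1, 1, 1]
}}

```text
t: 3.58
position: [0.6045, 0.0914, 0.0871]
tcp_rot: [[1.0, -0.001, 0.0], [-0.0, 0.0, 1.0], [-0.001, -1.0, 0.0]]
ft_force: [-0.0, -0.5, -0.4]
width: 0.0002
```

{"method": "send_rows", "body": {
  "delta_rot": [
    [0, 0, 0],
    [0, 0, 0],
    [0, 0, 0],
    [0, 0, 0],
    [0, 0, 0]
  ],
  "delta_pos": [
    [0, 0, -0.02],
    [0, 0, -0.02],
    [0, 0, -0.01],
    [0, 0, 0],
    [0, 0, 0]
  ],
  "claw": [1, 1, 1, 1, 1]
}}

```text
t: 4.0
position: [0.6052, 0.0905, 0.0387]
tcp_rot: [[1.0, -0.0, 0.002], [-0.002, 0.0, 1.0], [-0.0, -1.0, 0.0]]
ft_force: [0.7, 0.1, 0.9]
width: -0.0
```

{"method": "send_rows", "body": {
  "delta_rot": [
    [0, 0, 0],
    [0, 0, 0],
    [0, 0, 0],
    [0, 0, 0],
    [0, 0, 0]
  ],
  "delta_pos": [
    [0, 0.006, 0],
    [0, 0.006, 0],
    [0, 0.006, 0],
    [0, 0.004, 0],
    [0, 0.004, 0]
  ],
  "claw": [1, 1, 1, 1, 1]
}}

```text
t: 4.42
position: [0.6064, 0.1159, 0.0401]
tcp_rot: [[1.0, 0.003, 0.003], [-0.003, -0.0, 1.0], [0.003, -1.0, -0.0]]
ft_force: [2.0, -2.2, 2.5]
width: -0.0
```

{"method": "send_rows", "body": {
  "delta_rot": [
    [0, 0, 0],
    [0, 0, 0],
    [0, 0, 0],
    [0, 0, 0],
    [0, 0, 0]
  ],
  "delta_pos": [
    [0, 0.002, 0],
    [0, 0.002, 0],
    [0, 0.001, 0],
    [0, 0.001, 0],
    [0, 0.001, 0]
  ],
  "claw": [1, 1, 1, 1, 1]
}}

```text
t: 4.83
position: [0.6057, 0.1197, 0.0391]
tcp_rot: [[1.0, 0.0, 0.004], [-0.004, -0.006, 1.0], [0.0, -1.0, -0.006]]
ft_force: [-0.2, -10.6, 4.5]
width: 0.0005
```

{"method": "send_rows", "body": {
  "delta_rot": [
    [0, 0, 0],
    [0, 0, 0],
    [0, 0, 0],
    [0, 0, 0],
    [0, 0, 0]
  ],
  "delta_pos": [
    [0, 0.001, 0],
    [0, 0.001, 0],
    [0, 0.001, 0],
    [0, 0.0, 0],
    [0, 0.0, 0]
  ],
  "claw": [1, 1, 1, 1, 1]
}}

```text
t: 5.25
position: [0.6056, 0.1198, 0.0391]
tcp_rot: [[1.0, -0.0, 0.005], [-0.005, -0.01, 1.0], [-0.0, -1.0, -0.01]]
ft_force: [0.6, -14.9, 5.5]
width: -0.0004
```

{"method": "send_rows", "body": {
  "delta_rot": [
    [0, 0, 0],
    [0, 0, 0],
    [0, 0, 0],
    [0, 0, 0],
    [0, 0, 0]
  ],
  "delta_pos": [
    [0, 0.001, 0],
    [0, 0.001, 0],
    [0, 0.001, 0],
    [0, 0, 0],
    [0, 0.0, 0]
  ],
  "claw": [1, 1, 1, 1, 1]
}}

```text
t: 5.67
position: [0.6056, 0.1198, 0.0391]
tcp_rot: [[1.0, -0.001, 0.006], [-0.006, -0.015, 1.0], [-0.001, -1.0, -0.015]]
ft_force: [-1.6, -22.1, 5.2]
width: -0.0002
```

{"method": "send_rows", "body": {
  "delta_rot": [
    [0, 0, 0],
    [0, 0, 0],
    [0, 0, 0],
    [0, 0, 0],
    [0, 0, 0]
  ],
  "delta_pos": [
    [0, -0.01, 0],
    [0, -0.01, 0],
    [0, -0.006, 0.015],
    [0, 0, 0.025],
    [0, 0.0, 0.03]
  ],
  "claw": [1, 1, 1, 1, 1]
}}

```text
t: 6.08
position: [0.603, 0.1027, 0.1058]
tcp_rot: [[1.0, -0.008, 0.003], [-0.003, 0.001, 1.0], [-0.008, -1.0, 0.001]]
ft_force: [0.1, 0.0, -0.1]
width: 0.0003
```

{"method": "send_rows", "body": {
  "delta_rot": [
    [0, 0, 0],
    [0, 0, 0],
    [0, 0, 0],
    [0, 0, 0],
    [0, 0, 0]
  ],
  "delta_pos": [
    [0, -0.03, 0.025],
    [0, -0.03, 0.02],
    [0, -0.03, 0],
    [0, -0.025, 0],
    [0, 0.0, 0.0]
  ],
  "claw": [1, 1, 1, 1, 1]
}}

```text
t: 6.5
position: [0.6053, -0.0163, 0.1537]
tcp_rot: [[1.0, 0.0, 0.007], [-0.007, -0.001, 1.0], [0.0, -1.0, -0.001]]
ft_force: [-0.1, 0.5, -0.8]
width: 0.0001
```

```bash
python3 - <<'E'
from h import *
p=wrist();show(p,"w3");pickle.dump(p,open("w3.pkl","wb"));print(p["pos"],p["rot"].round(3))
C=wcloud(p)
tops(C,0.045,0.066,(.57,.65),(-.07,.18))
tops(C,0.055,0.066,(.57,.65),(-.07,.18))
im=cv2.resize(p["pixels"][130:220,190:330,::-1],None,fx=5,fy=5,interpolation=cv2.INTER_CUBIC);cv2.imwrite("pics/w3c.png",im)
E
```

```text
[ 0.60527212 -0.016261    0.15366403] [[ 1.     0.     0.007]
 [-0.007 -0.001  1.   ]
 [ 0.    -1.    -0.001]]
px [244   0  24  21] n 380 c mm [605.6 138.5] size [18.3 13.3] ang 2.2 z [0.0475 0.0615 0.0631]
px [235  70  41  25] n 860 c mm [604.6  76.2] size [32.1 20. ] ang 0.1 z [0.0544 0.0579 0.0591]
px [239 135  33  53] n 1044 c mm [604.5  10.4] size [44.7 25.9] ang 89.9 z [0.0502 0.0579 0.0592]
px [244   0  24  16] n 308 c mm [605.6 138.6] size [18.3 13. ] ang 2.2 z [0.0565 0.0618 0.0632]
px [236  70  40  25] n 793 c mm [605.  76.] size [19.5 31.1] ang 89.6 z [0.0564 0.058  0.0592]
px [239 136  33  27] n 862 c mm [604.4  21.8] size [21.5 25.8] ang 89.7 z [0.0571 0.0581 0.0593]
```

View pics/w3.png

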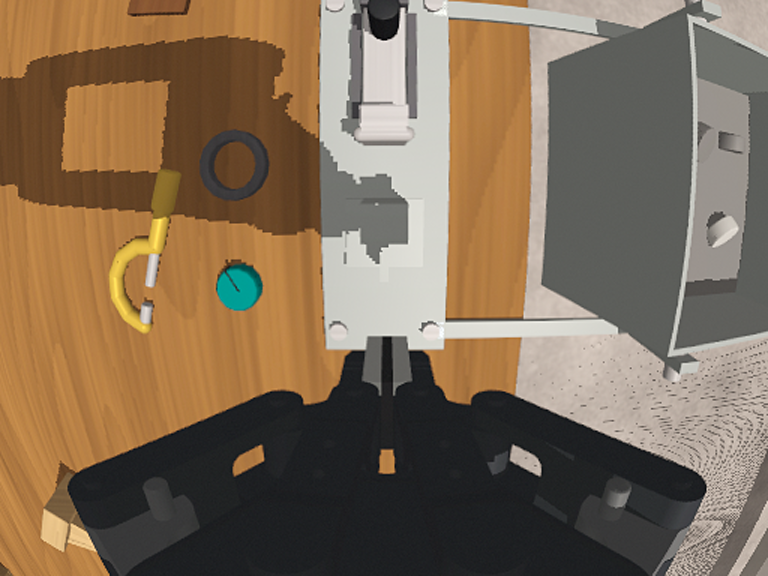

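The wrist view shows the lock slid home, with the jaw edge at (383,140) and the post top around (383,230), partly shadowed. The post face is at y≈0.0325 and the jaw face at y≈0.066, a gap of about 33.7 mm. That takes two packers and leaves about 13.5 mm for the wedge. First I'll take the packer at (0.4456, 0.2031), yaw −10°.

{"method": "send_rows", "body": {
  "delta_rot": [
    [0, 0, -0.034],
    [0, 0, -0.034],
    [0, 0, -0.034],
    [0, 0, -0.034],
    [0, 0, -0.032]
  ],
  "delta_pos": [
    [-0.02, 0.027, 0],
    [-0.02, 0.027, 0],
    [-0.02, 0.027, 0],
    [-0.02, 0.027, 0],
    [-0.02, 0.027, 0]
  ],
  "claw": [0, 0, 0, 0, 0]
}}

```text
t: 6.97
position: [0.5034, 0.1252, 0.1527]
tcp_rot: [[0.985, -0.002, 0.171], [-0.171, 0.002, 0.985], [-0.002, -1.0, 0.002]]
ft_force: [0.4, -0.2, 0.3]
width: 0.0605
```

{"method": "send_rows", "body": {
  "delta_rot": [
    [0, 0, 0],
    [0, 0, 0],
    [0, 0, 0],
    [0, 0, 0],
    [0, 0, 0]
  ],
  "delta_pos": [
    [-0.02, 0.025, 0],
    [-0.02, 0.03, 0],
    [-0.019, 0.028, 0],
    [0, 0, 0],
    [0, 0, 0]
  ],
  "claw": [0, 0, 0, 0, 0]
}}

```text
t: 7.38
position: [0.4446, 0.2079, 0.1531]
tcp_rot: [[0.986, -0.001, 0.165], [-0.165, 0.001, 0.986], [-0.001, -1.0, 0.001]]
ft_force: [0.1, -0.8, -0.1]
width: 0.0857
```

{"method": "send_rows", "body": {
  "delta_rot": [
    [0, 0, -0.009],
    [0, 0, 0],
    [0, 0, 0],
    [0, 0, 0],
    [0, 0, 0]
  ],
  "delta_pos": [
    [0.001, -0.005, 0],
    [0, 0, -0.03],
    [0, 0, -0.03],
    [0, 0, -0.03],
    [0, 0, -0.025]
  ],
  "claw": [0, 0, 0, 0, 0]
}}

```text
t: 7.8
position: [0.4474, 0.199, 0.0364]
tcp_rot: [[0.983, -0.002, 0.182], [-0.182, -0.001, 0.983], [-0.001, -1.0, -0.001]]
ft_force: [-0.0, -0.2, 0.3]
width: 0.0852
```

{"method": "send_rows", "body": {
  "delta_rot": [
    [0, 0, 0],
    [0, 0, 0],
    [0, 0, 0],
    [0, 0, 0],
    [0, 0, 0]
  ],
  "delta_pos": [
    [0, 0, -0.006],
    [0, 0, 0],
    [0, 0, 0],
    [0, 0, 0],
    [0, 0, 0]
  ],
  "claw": [0, 0, 0.5, 0.7, 0.8]
}}

```text
t: 8.22
position: [0.4492, 0.2009, 0.0349]
tcp_rot: [[0.984, 0.004, 0.18], [-0.18, 0.001, 0.984], [0.004, -1.0, 0.002]]
ft_force: [-0.7, 1.1, 4.5]
width: 0.0516
```

{"method": "send_rows", "body": {
  "delta_rot": [
    [0, 0, 0],
    [0, 0, 0],
    [0, 0, 0],
    [0, 0, 0],
    [0, 0, 0]
  ],
  "delta_pos": [
    [0, 0, 0],
    [0, 0, 0],
    [0, 0, 0],
    [0, 0, 0],
    [0, 0, 0]
  ],
  "claw": [1, 1, 1, 1, 1]
}}

```text
t: 8.63
position: [0.4489, 0.2011, 0.0349]
tcp_rot: [[0.984, 0.004, 0.179], [-0.179, 0.001, 0.984], [0.004, -1.0, 0.002]]
ft_force: [-0.3, -0.4, 6.2]
width: 0.0427
```

{"method": "send_rows", "body": {
  "delta_rot": [
    [0, 0, 0],
    [0, 0, 0],
    [0, 0, 0],
    [0, 0, 0],
    [0, 0, 0]
  ],
  "delta_pos": [
    [0, 0, 0.01],
    [0, 0, 0.01],
    [0, 0, 0.015],
    [0, 0, 0.02],
    [0, 0, 0.02]
  ],
  "claw": [1, 1, 1, 1, 1]
}}

```text
t: 9.05
position: [0.4469, 0.2004, 0.1086]
tcp_rot: [[0.984, -0.001, 0.179], [-0.179, -0.0, 0.984], [-0.001, -1.0, -0.001]]
ft_force: [0.4, -0.0, -1.0]
width: 0.0433
```

{"method": "send_rows", "body": {
  "delta_rot": [
    [0, 0, 0],
    [0, 0, 0],
    [0, 0, 0],
    [0, 0, 0],
    [0, 0, 0]
  ],
  "delta_pos": [
    [0, 0, 0.02],
    [0, 0, 0.02],
    [0, 0, 0.0],
    [0, 0, 0],
    [0, 0, 0]
  ],
  "claw": [1, 1, 1, 1, 1]
}}

```text
t: 9.47
position: [0.4467, 0.2004, 0.1467]
tcp_rot: [[0.984, -0.001, 0.179], [-0.179, -0.001, 0.984], [-0.001, -1.0, -0.001]]
ft_force: [-0.0, -1.1, -1.6]
width: 0.0435
```

```bash
cat >> h.py <<'E'
def tool(p,W): return (np.atleast_2d(W)-p["pos"])@p["rot"]
E
python3 - <<'E'
from h import *
p=wrist();show(p,"w4");pickle.dump(p,open("w4.pkl","wb"));print(p["pos"],p["rot"].round(3),get_obs()["ft_force"])
C=wcloud(p);z=p["pos"][2]
tops(C,z+0.02,z+0.05,(.38,.52),(.12,.30))
s=read_camera("scene");cv2.imwrite("pics/s4.png",cv2.resize(s["pixels"][180:320,220:400,::-1],None,fx=4,fy=4,interpolation=cv2.INTER_CUBIC))
E
```

```text
[0.44671397 0.20035768 0.14667727] [[ 0.984 -0.001  0.179]
 [-0.179 -0.001  0.984]
 [-0.001 -1.    -0.001]] [-0.8723263   0.12927079 -1.46517958]
px [164 235 189  66] n 5727 c mm [448.  203.9] size [25.7 70.7] ang 79.5 z [0.1685 0.1797 0.1944]
px [130 260  14   5] n 27 c mm [404.4 222.5] size [1.1 5.9] ang 80.3 z [0.194  0.1953 0.1965]
px [372 260  15   5] n 34 c mm [495.7 206.2] size [1.3 6.7] ang 81.5 z [0.1941 0.1951 0.1966]
px [146 267  18  11] n 132 c mm [409.8 216.5] size [1.6 8. ] ang 80.2 z [0.1908 0.1938 0.1964]
px [352 267  18  11] n 135 c mm [488.  202.1] size [1.8 8. ] ang 72.1 z [0.1905 0.1935 0.1963]
```

View pics/w4.png

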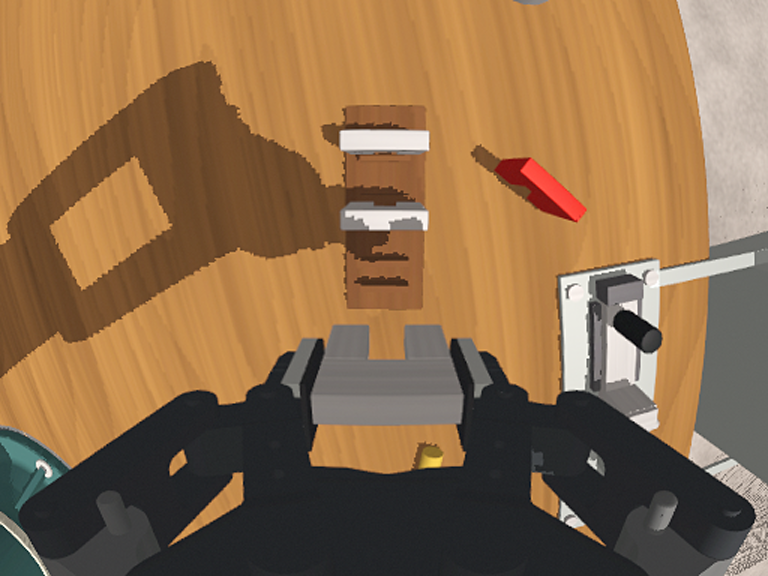

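View pics/s4.png

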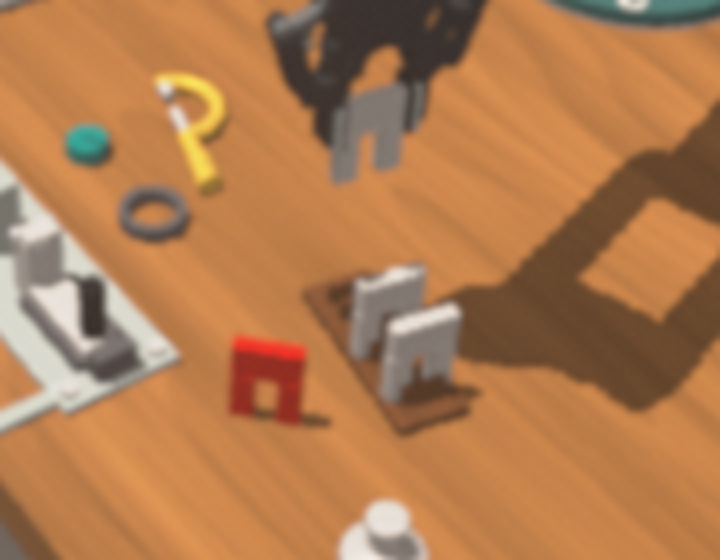

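The packer is held upright with its legs down, at (387,390) in the wrist view. Two packers remain in the rack, and the red one is untouched. Next I'll measure how it sits in the tool.

```bash
python3 - <<'E'
from h import *
p=pickle.load(open("w4.pkl","rb"));T=tool(p,wcloud(p).reshape(-1,3)).reshape(384,512,3)
for v in range(215,290,5): print(v,T[v,[215,235,258,280,300]].round(4).tolist())
E
```

```text
215 [[-0.044, 0.1472, -0.0366], [-0.0229, 0.1453, -0.0357], [0.0008, 0.1461, -0.0359], [0.0236, 0.1466, -0.0362], [0.0444, 0.1462, -0.0361]]
220 [[-0.0438, 0.1446, -0.0412], [-0.0127, 0.0202, 0.0059], [0.0008, 0.146, -0.0414], [0.0136, 0.0199, 0.0061], [0.0447, 0.1462, -0.0417]]
225 [[-0.0444, 0.1467, -0.0476], [-0.0121, 0.012, 0.006], [0.0008, 0.1464, -0.0472], [0.013, 0.0114, 0.0063], [0.045, 0.1466, -0.0474]]
230 [[-0.0208, -0.0056, 0.0102], [-0.0115, 0.0041, 0.0063], [0.0008, 0.1466, -0.0529], [0.0125, 0.0045, 0.0061], [0.0222, -0.0032, 0.0093]]
235 [[-0.0207, -0.0074, 0.0082], [-0.0111, -0.0024, 0.0062], [0.0009, 0.1465, -0.0586], [0.012, -0.0026, 0.0063], [0.0217, -0.0071, 0.0082]]
240 [[-0.0205, -0.0092, 0.0063], [-0.0105, -0.0104, 0.007], [0.0008, -0.0076, 0.0058], [0.0115, -0.0103, 0.007], [0.0216, -0.0091, 0.0063]]
245 [[-0.0198, -0.0145, 0.0061], [-0.0101, -0.015, 0.0065], [0.0008, -0.0159, 0.007], [0.0112, -0.0147, 0.0064], [0.0207, -0.0154, 0.0066]]
250 [[-0.0189, -0.021, 0.0066], [-0.0098, -0.0201, 0.0064], [0.0008, -0.0203, 0.0065], [0.0108, -0.0201, 0.0064], [0.0201, 
[... 303 characters left out ...]
 [[-0.0174, -0.033, 0.0055], [-0.0089, -0.0333, 0.0058], [0.0008, -0.0336, 0.0061], [0.01, -0.0334, 0.0059], [0.0185, -0.033, 0.0056]]
270 [[-0.0174, -0.0336, 0.0034], [-0.009, -0.0329, 0.0031], [0.0008, -0.033, 0.0033], [0.01, -0.0333, 0.0034], [0.0187, -0.0327, 0.0029]]
275 [[-0.0176, -0.0338, 0.001], [-0.009, -0.0332, 0.0008], [0.0008, -0.0318, 0.0001], [0.0101, -0.0333, 0.0009], [0.0188, -0.0328, 0.0004]]
280 [[-0.0177, -0.0339, -0.0015], [-0.0091, -0.0339, -0.0013], [0.0008, -0.0334, -0.0015], [0.0102, -0.0336, -0.0015], [0.0188, -0.0341, -0.0013]]
285 [[-0.0487, 0.1474, -0.1232], [-0.0254, 0.1464, -0.1219], [0.0009, 0.1467, -0.1218], [0.026, 0.1455, -0.1213], [0.0493, 0.1464, -0.1224]]
```

{"method": "send_rows", "body": {
  "delta_rot": [
    [0, 0, 0.036],
    [0, 0, 0.036],
    [0, 0, 0.036],
    [0, 0, 0.036],
    [0, 0, 0.035]
  ],
  "delta_pos": [
    [0.016, -0.016, 0],
    [0.016, -0.016, 0],
    [0.016, -0.016, 0],
    [0.016, -0.016, 0],
    [0.016, -0.016, 0]
  ],
  "claw": [1, 1, 1, 1, 1]
}}

```text
t: 9.98
position: [0.5271, 0.1197, 0.1457]
tcp_rot: [[1.0, -0.003, -0.001], [0.001, -0.0, 1.0], [-0.003, -1.0, -0.0]]
ft_force: [-0.7, 0.8, -1.3]
width: 0.0431
```

{"method": "send_rows", "body": {
  "delta_rot": [
    [0, 0, 0],
    [0, 0, 0],
    [0, 0, 0],
    [0, 0, 0],
    [0, 0, 0]
  ],
  "delta_pos": [
    [0.016, -0.016, 0],
    [0.016, -0.016, 0],
    [0.016, -0.016, 0],
    [0.016, -0.016, 0],
    [0.013, -0.016, 0]
  ],
  "claw": [1, 1, 1, 1, 1]
}}

```text
t: 10.4
position: [0.6044, 0.0396, 0.1453]
tcp_rot: [[1.0, -0.003, 0.001], [-0.001, 0.0, 1.0], [-0.003, -1.0, 0.0]]
ft_force: [-0.3, 0.1, -1.1]
width: 0.0425
```

{"method": "send_rows", "body": {
  "delta_rot": [
    [0, 0, 0],
    [0, 0, 0],
    [0, 0, 0],
    [0, 0, 0],
    [0, 0, 0]
  ],
  "delta_pos": [
    [0, 0, 0],
    [0, 0, 0],
    [0, 0, 0],
    [0, 0, 0],
    [0, 0, 0]
  ],
  "claw": [1, 1, 1, 1, 1]
}}

```text
t: 10.82
position: [0.6037, 0.0414, 0.1473]
tcp_rot: [[1.0, -0.001, -0.0], [0.0, 0.0, 1.0], [-0.001, -1.0, 0.0]]
ft_force: [0.4, 0.8, -2.2]
width: 0.0429
```

```bash
python3 - <<'E'
from h import *
p=wrist();show(p,"w5");pickle.dump(p,open("w5.pkl","wb"));print(p["pos"],p["rot"].round(3))
C=wcloud(p)
tops(C,0.053,0.066,(.57,.65),(-.07,.18))
T=tool(p,C.reshape(-1,3)).reshape(384,512,3)
for v in (225,250,275): print(v,T[v,[215,235,258,280,300]].round(4).tolist())
E
```

```text
[0.60370752 0.041408   0.14732231] [[ 1.    -0.001 -0.   ]
 [ 0.     0.     1.   ]
 [-0.001 -1.     0.   ]]
px [248  60  23  23] n 418 c mm [605.5 141.3] size [17.2 16.8] ang 88.9 z [0.0596 0.0619 0.0632]
px [238 141  41  25] n 871 c mm [604.7  76.7] size [32.  19.4] ang 0.2 z [0.0547 0.0578 0.059 ]
px [243 205  31  27] n 703 c mm [604.7  22.2] size [22.1 25.1] ang 89.4 z [0.056  0.058  0.0592]
225 [[-0.0442, 0.1475, -0.048], [-0.0117, 0.0121, 0.0059], [0.0012, 0.089, -0.0245], [0.0134, 0.0111, 0.0063], [0.0456, 0.1478, -0.048]]
250 [[-0.0186, -0.0206, 0.0063], [-0.0094, -0.0202, 0.0063], [0.0011, -0.0201, 0.0063], [0.0113, -0.0198, 0.0061], [0.0204, -0.0206, 0.0064]]
275 [[-0.0173, -0.0327, 0.0002], [-0.0086, -0.0336, 0.0009], [0.0012, -0.0325, 0.0004], [0.0105, -0.0335, 0.0009], [0.0192, -0.0326, 0.0002]]
```

View pics/w5.png

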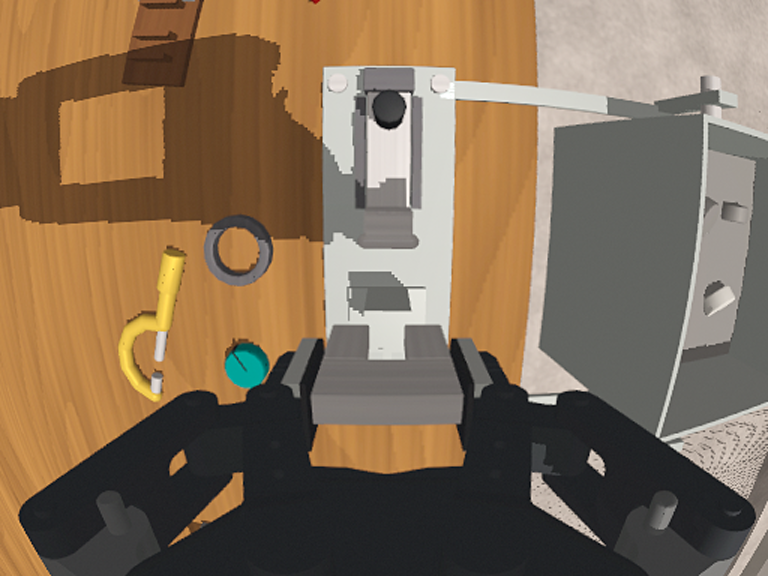

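The packer is over the gap, with the post edge at (385,345) and the jaw at (388,245). Its x is centred and it clears the post face by about 4 mm. Lowering now.

{"method": "send_rows", "body": {
  "delta_rot": [
    [0, 0, 0],
    [0, 0, 0],
    [0, 0, 0],
    [0, 0, 0],
    [0, 0, 0]
  ],
  "delta_pos": [
    [0, 0, -0.015],
    [0, 0, -0.02],
    [0, 0, -0.02],
    [0, 0, -0.01],
    [0, 0, 0]
  ],
  "claw": [1, 1, 1, 1, 1]
}}

```text
t: 11.28
position: [0.6019, 0.0411, 0.0793]
tcp_rot: [[1.0, -0.006, 0.0], [-0.0, 0.0, 1.0], [-0.006, -1.0, 0.0]]
ft_force: [-0.8, 0.4, -1.6]
width: 0.0432
```

{"method": "send_rows", "body": {
  "delta_rot": [
    [0, 0, 0],
    [0, 0, 0],
    [0, 0, 0],
    [0, 0, 0],
    [0, 0, 0]
  ],
  "delta_pos": [
    [0, 0, -0.01],
    [0, 0, -0.015],
    [0, 0, -0.015],
    [0, 0, -0.005],
    [0, 0, 0]
  ],
  "claw": [1, 1, 1, 1, 1]
}}

```text
t: 11.7
position: [0.6037, 0.0406, 0.0366]
tcp_rot: [[1.0, -0.002, 0.001], [-0.001, 0.0, 1.0], [-0.002, -1.0, 0.0]]
ft_force: [-0.2, 0.1, -1.0]
width: 0.0428
```

{"method": "send_rows", "body": {
  "delta_rot": [
    [0, 0, 0],
    [0, 0, 0],
    [0, 0, 0],
    [0, 0, 0],
    [0, 0, 0]
  ],
  "delta_pos": [
    [0, 0, -0.002],
    [0, -0.001, 0],
    [0, -0.001, 0],
    [0, -0.001, 0],
    [0, -0.001, 0]
  ],
  "claw": [1, 1, 1, 1, 1]
}}

```text
t: 12.12
position: [0.6049, 0.0365, 0.0365]
tcp_rot: [[1.0, 0.002, 0.001], [-0.001, 0.0, 1.0], [0.002, -1.0, 0.0]]
ft_force: [1.0, 2.3, 0.4]
width: 0.0431
```

{"method": "send_rows", "body": {
  "delta_rot": [
    [0, 0, 0],
    [0, 0, 0],
    [0, 0, 0],
    [0, 0, 0],
    [0, 0, 0]
  ],
  "delta_pos": [
    [0, 0, -0.001],
    [0, 0, -0.001],
    [0, 0, -0.001],
    [0, 0, 0],
    [0, 0, 0]
  ],
  "claw": [1, 1, 1, 1, 1]
}}

```text
t: 12.53
position: [0.6045, 0.0366, 0.033]
tcp_rot: [[1.0, 0.0, 0.001], [-0.001, 0.0, 1.0], [0.0, -1.0, 0.0]]
ft_force: [-1.2, 0.6, 1.9]
width: 0.0429
```

{"method": "send_rows", "body": {
  "delta_rot": [
    [0, 0, 0],
    [0, 0, 0],
    [0, 0, 0],
    [0, 0, 0],
    [0, 0, 0]
  ],
  "delta_pos": [
    [0, 0, -0.001],
    [0, 0, 0],
    [0, 0, 0],
    [0, 0, 0],
    [0, 0, 0.0]
  ],
  "claw": [1, 0.7, 0.4, 0.2, 0]
}}

```text
t: 12.95
position: [0.6043, 0.0364, 0.0312]
tcp_rot: [[1.0, -0.0, 0.001], [-0.001, -0.0, 1.0], [-0.0, -1.0, -0.0]]
ft_force: [0.4, 1.0, -0.0]
width: 0.0734
```

{"method": "send_rows", "body": {
  "delta_rot": [
    [0, 0, 0],
    [0, 0, 0],
    [0, 0, 0],
    [0, 0, 0],
    [0, 0, 0]
  ],
  "delta_pos": [
    [0, 0, 0.005],
    [0, 0, 0.02],
    [0, 0, 0.03],
    [0, 0, 0.03],
    [0, 0, 0.025]
  ],
  "claw": [0, 0, 0, 0, 0]
}}

```text
t: 13.37
position: [0.6047, 0.0365, 0.1438]
tcp_rot: [[1.0, 0.002, 0.001], [-0.001, -0.0, 1.0], [0.002, -1.0, -0.0]]
ft_force: [1.1, -0.2, 0.8]
width: 0.0853
```

{"method": "send_rows", "body": {
  "delta_rot": [
    [0, 0, -0.034],
    [0, 0, -0.034],
    [0, 0, -0.035],
    [0, 0, -0.035],
    [0, 0, -0.037]
  ],
  "delta_pos": [
    [-0.016, 0.02, 0],
    [-0.016, 0.02, 0],
    [-0.016, 0.02, 0],
    [-0.016, 0.02, 0],
    [-0.016, 0.02, 0]
  ],
  "claw": [0, 0, 0, 0, 0]
}}

```text
t: 13.78
position: [0.5236, 0.1372, 0.1419]
tcp_rot: [[0.984, 0.0, 0.177], [-0.177, -0.0, 0.984], [0.0, -1.0, 0.0]]
ft_force: [1.0, 1.1, 0.3]
width: 0.0857
```

```bash
python3 - <<'E'
from h import *
s=read_camera("scene");cv2.imwrite("pics/s6.png",cv2.resize(s["pixels"][190:310,170:350,::-1],None,fx=4,fy=4,interpolation=cv2.INTER_CUBIC))
p=wrist();show(p,"w6");pickle.dump(p,open("w6.pkl","wb"));print(p["pos"],p["rot"].round(3))
C=wcloud(p)
tops(C,0.06,0.075,(.38,.52),(.15,.33))
tops(C,0.05,0.07,(.57,.65),(-.07,.18))
E
```

```text
[0.52064083 0.14098639 0.14188924] [[ 0.985 -0.003  0.175]
 [-0.175  0.004  0.985]
 [-0.003 -1.     0.003]]
px [121  31  57  20] n 783 c mm [460.7 281.2] size [10.7 44.3] ang 79.1 z [0.0618 0.0679 0.0692]
px [121  82  56  18] n 755 c mm [453.6 241.9] size [10.6 44.7] ang 79.3 z [0.0633 0.0681 0.0693]
px [347 169  24  23] n 421 c mm [605.  142.2] size [16.8 17.1] ang 80.5 z [0.0523 0.0616 0.0628]
px [365 235  12   9] n 65 c mm [613.3  85.7] size [4.8 8.7] ang 74.0 z [0.0505 0.0549 0.0587]
px [341 282  14  19] n 166 c mm [587.4  33.3] size [21.9  9.4] ang 86.6 z [0.0514 0.0635 0.0668]
```

View pics/s6.png

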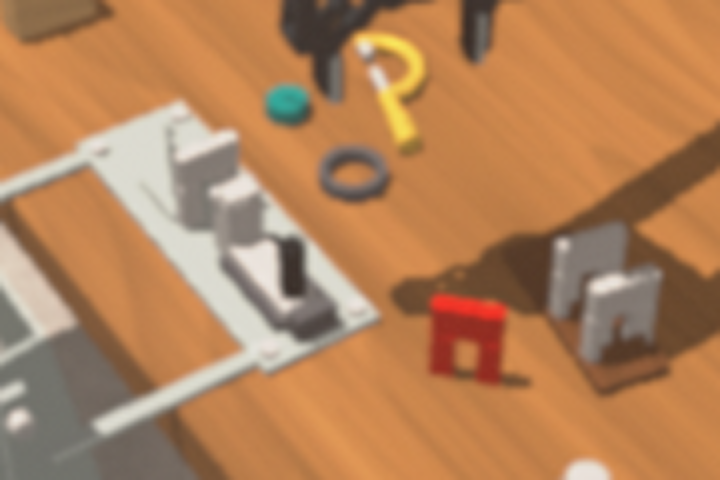

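View pics/w6.png

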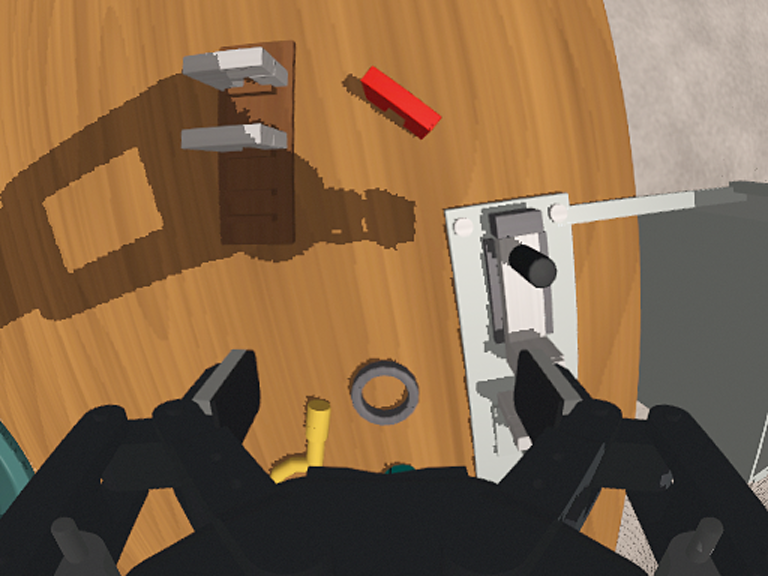

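Packer 1 stands upright against the post (scene crop, (205,175)), and the two packers left in the rack haven't moved. Next is the middle packer at (0.4535, 0.242). I'll grip it about 5 mm towards +y so the pads clear packer 1.

{"method": "send_rows", "body": {
  "delta_rot": [
    [0, 0, 0],
    [0, 0, 0],
    [0, 0, 0],
    [0, 0, 0],
    [0, 0, 0]
  ],
  "delta_pos": [
    [-0.0165, 0.026, 0],
    [-0.0165, 0.026, 0],
    [-0.0165, 0.026, 0],
    [-0.017, 0.027, 0],
    [0, 0, 0]
  ],
  "claw": [0, 0, 0, 0, 0]
}}

```text
t: 14.3
position: [0.4557, 0.2451, 0.1419]
tcp_rot: [[0.985, -0.001, 0.17], [-0.17, 0.002, 0.985], [-0.001, -1.0, 0.002]]
ft_force: [-0.1, 0.1, -0.4]
width: 0.0852
```

{"method": "send_rows", "body": {
  "delta_rot": [
    [0, 0, 0],
    [0, 0, 0],
    [0, 0, 0],
    [0, 0, 0],
    [0, 0, 0]
  ],
  "delta_pos": [
    [0, 0, -0.02],
    [0, 0, -0.025],
    [0, 0, -0.025],
    [0, 0, -0.02],
    [0, 0, 0]
  ],
  "claw": [0, 0, 0, 0, 0]
}}

```text
t: 14.72
position: [0.4552, 0.2394, 0.0467]
tcp_rot: [[0.984, -0.009, 0.175], [-0.175, -0.004, 0.984], [-0.008, -1.0, -0.006]]
ft_force: [-0.7, -1.0, 0.1]
width: 0.0855
```

{"method": "send_rows", "body": {
  "delta_rot": [
    [0, 0, 0],
    [0, 0, 0],
    [0, 0, 0],
    [0, 0, 0],
    [0, 0, 0]
  ],
  "delta_pos": [
    [0, 0, 0],
    [0, 0, 0],
    [0, 0, 0],
    [0, 0, 0],
    [0, 0, 0]
  ],
  "claw": [0, 0, 0, 0, 0]
}}

```text
t: 15.13
position: [0.4589, 0.2418, 0.0531]
tcp_rot: [[0.985, 0.003, 0.175], [-0.175, 0.001, 0.985], [0.003, -1.0, 0.001]]
ft_force: [0.3, 0.3, 0.1]
width: 0.0855
```

{"method": "send_rows", "body": {
  "delta_rot": [
    [0, 0, 0],
    [0, 0, 0],
    [0, 0, 0],
    [0, 0, 0],
    [0, 0, 0]
  ],
  "delta_pos": [
    [-0.0025, 0.0022, 0],
    [-0.0025, 0.0022, 0],
    [0, 0, -0.007],
    [0, 0, -0.007],
    [0, 0, -0.004]
  ],
  "claw": [0, 0, 0, 0, 0]
}}

```text
t: 15.55
position: [0.452, 0.2458, 0.0322]
tcp_rot: [[0.985, -0.002, 0.175], [-0.175, -0.001, 0.985], [-0.001, -1.0, -0.001]]
ft_force: [0.1, -0.7, -0.8]
width: 0.0852
```

{"method": "send_rows", "body": {
  "delta_rot": [
    [0, 0, 0],
    [0, 0, 0],
    [0, 0, 0],
    [0, 0, 0],
    [0, 0, 0]
  ],
  "delta_pos": [
    [0, 0, 0],
    [0, 0, 0],
    [0, 0, 0],
    [0, 0, 0],
    [0, 0, 0]
  ],
  "claw": [0, 0, 0, 0, 0]
}}

```text
t: 15.97
position: [0.4532, 0.246, 0.034]
tcp_rot: [[0.985, 0.001, 0.175], [-0.175, 0.0, 0.985], [0.001, -1.0, 0.0]]
ft_force: [-0.8, 0.3, 0.2]
width: 0.0851
```

{"method": "send_rows", "body": {
  "delta_rot": [
    [0, 0, 0],
    [0, 0, 0],
    [0, 0, 0],
    [0, 0, 0],
    [0, 0, 0]
  ],
  "delta_pos": [
    [0.0005, 0, 0],
    [0, 0, 0],
    [0, 0, 0],
    [0, 0, 0],
    [0, 0, 0]
  ],
  "claw": [0.4, 0.6, 0.8, 1, 1]
}}

```text
t: 16.38
position: [0.4537, 0.2461, 0.034]
tcp_rot: [[0.985, 0.001, 0.175], [-0.175, 0.0, 0.985], [0.001, -1.0, 0.001]]
ft_force: [-0.1, 0.4, -0.2]
width: 0.0432
```

{"method": "send_rows", "body": {
  "delta_rot": [
    [0, 0, 0],
    [0, 0, 0],
    [0, 0, 0],
    [0, 0, 0],
    [0, 0, 0]
  ],
  "delta_pos": [
    [0, 0, 0],
    [0, 0, 0],
    [0, 0, 0],
    [0, 0, 0.01],
    [0, 0, 0.015]
  ],
  "claw": [1, 1, 1, 1, 1]
}}

```text
t: 16.8
position: [0.4512, 0.2453, 0.0566]
tcp_rot: [[0.985, -0.006, 0.175], [-0.175, -0.002, 0.985], [-0.005, -1.0, -0.003]]
ft_force: [-0.3, -0.0, -1.9]
width: 0.0431
```

{"method": "send_rows", "body": {
  "delta_rot": [
    [0, 0, 0],
    [0, 0, 0],
    [0, 0, 0],
    [0, 0, 0],
    [0, 0, 0]
  ],
  "delta_pos": [
    [0, 0, 0.02],
    [0, 0, 0.025],
    [0, 0, 0.025],
    [0, 0, 0.02],
    [0, 0, 0]
  ],
  "claw": [1, 1, 1, 1, 1]
}}

```text
t: 17.22
position: [0.4556, 0.2469, 0.1538]
tcp_rot: [[0.985, 0.008, 0.175], [-0.175, 0.003, 0.985], [0.008, -1.0, 0.005]]
ft_force: [1.0, -0.1, -1.5]
width: 0.043
```

```bash
python3 - <<'E'
from h import *
p=wrist();show(p,"w7");pickle.dump(p,open("w7.pkl","wb"));print(p["pos"],p["rot"].round(3))
T=tool(p,wcloud(p).reshape(-1,3)).reshape(384,512,3)
for v in range(215,290,5): print(v,T[v,[215,235,258,280,300]].round(4).tolist())
E
```

```text
[0.4556095  0.24691114 0.15384094] [[ 0.985  0.008  0.175]
 [-0.175  0.003  0.985]
 [ 0.008 -1.     0.005]]
215 [[-0.0448, 0.1525, -0.0385], [-0.0229, 0.1461, -0.036], [0.0008, 0.145, -0.0355], [0.0241, 0.1533, -0.0385], [0.0456, 0.1541, -0.0389]]
220 [[-0.0451, 0.1527, -0.0442], [-0.023, 0.1457, -0.0414], [0.0008, 0.1328, -0.0364], [0.0243, 0.1541, -0.0445], [0.0457, 0.1531, -0.0443]]
225 [[-0.0456, 0.1543, -0.0506], [-0.013, 0.0234, 0.0015], [0.0008, 0.1469, -0.0473], [0.0141, 0.0244, 0.0012], [0.046, 0.1533, -0.0501]]
230 [[-0.0207, -0.0064, 0.0105], [-0.0124, 0.0149, 0.0018], [0.0008, 0.1435, -0.0516], [0.0135, 0.0168, 0.001], [0.0223, -0.0023, 0.0089]]
235 [[-0.0208, -0.0065, 0.0078], [-0.0121, 0.0096, 0.001], [0.0008, 0.1318, -0.0522], [0.013, 0.0095, 0.001], [0.0219, -0.0061, 0.0077]]
240 [[-0.0208, -0.0074, 0.0055], [-0.0115, 0.0024, 0.0012], [0.0009, 0.1455, -0.064], [0.0125, 0.0023, 0.0012], [0.022, -0.0066, 0.0052]]
245 [[0.0007, -0.1427, 0.0674], [-0.011, -0.0047, 0.0016], [0.0009, 0.1461, -0.0702], [0.0121, -0.0035, 0.001], [0.022, -0.0069, 0.0025]]
250 [[-0.0207, -0.009
[... 407 characters left out ...]
0186, -0.0253, 0.0012], [-0.0095, -0.0256, 0.0015], [0.0008, -0.0251, 0.0013], [0.0106, -0.0254, 0.0014], [0.0198, -0.0249, 0.0009]]
270 [[-0.0179, -0.0309, 0.0018], [-0.0092, -0.0299, 0.0014], [0.0008, -0.029, 0.001], [0.0104, -0.0292, 0.001], [0.0195, -0.0277, -0.0]]
275 [[-0.0176, -0.0337, 0.0009], [0.0007, -0.1427, 0.0674], [0.0008, -0.0334, 0.001], [0.0102, -0.0324, 0.0004], [0.0187, -0.0334, 0.0008]]
280 [[-0.0175, -0.0351, -0.0008], [-0.009, -0.0348, -0.0007], [0.0008, -0.0343, -0.0009], [0.0102, -0.0337, -0.0013], [0.0189, -0.0332, -0.0019]]
285 [[-0.0178, -0.0341, -0.004], [-0.0091, -0.0342, -0.0036], [0.0008, -0.0345, -0.0034], [0.0102, -0.0345, -0.0035], [0.019, -0.0335, -0.0043]]
```

View pics/w7.png

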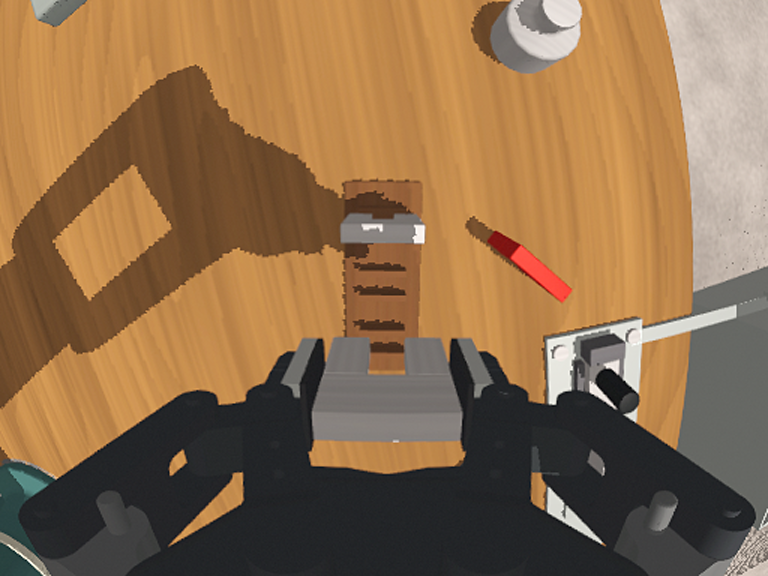

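{"method": "send_rows", "body": {
  "delta_rot": [
    [0, 0, 0.035],
    [0, 0, 0.035],
    [0, 0, 0.035],
    [0, 0, 0.035],
    [0, 0, 0.035]
  ],
  "delta_pos": [
    [0.015, -0.019, 0],
    [0.015, -0.019, 0],
    [0.015, -0.019, 0],
    [0.015, -0.019, 0],
    [0.015, -0.019, 0]
  ],
  "claw": [1, 1, 1, 1, 1]
}}

```text
t: 17.68
position: [0.5273, 0.1498, 0.1456]
tcp_rot: [[1.0, -0.005, -0.001], [0.001, -0.001, 1.0], [-0.005, -1.0, -0.001]]
ft_force: [-0.9, -0.8, -1.5]
width: 0.0433
```

{"method": "send_rows", "body": {
  "delta_rot": [
    [0, 0, 0],
    [0, 0, 0],
    [0, 0, 0],
    [0, 0, 0],
    [0, 0, 0]
  ],
  "delta_pos": [
    [0.015, -0.019, 0],
    [0.015, -0.019, 0],
    [0.015, -0.019, 0],
    [0.015, -0.019, 0],
    [0.015, -0.019, 0]
  ],
  "claw": [1, 1, 1, 1, 1]
}}

```text
t: 18.1
position: [0.6024, 0.0549, 0.1453]
tcp_rot: [[1.0, -0.005, 0.001], [-0.001, 0.0, 1.0], [-0.005, -1.0, 0.0]]
ft_force: [0.3, 0.1, -2.2]
width: 0.0429
```

{"method": "send_rows", "body": {
  "delta_rot": [
    [0, 0, 0],
    [0, 0, 0],
    [0, 0, 0],
    [0, 0, 0],
    [0, 0, 0]
  ],
  "delta_pos": [
    [0, 0, 0],
    [0, 0, 0],
    [0, 0, 0],
    [0, 0, 0],
    [0, 0, 0]
  ],
  "claw": [1, 1, 1, 1, 1]
}}

```text
t: 18.52
position: [0.6026, 0.0569, 0.148]
tcp_rot: [[1.0, -0.001, -0.0], [0.0, 0.0, 1.0], [-0.001, -1.0, 0.0]]
ft_force: [0.7, -0.2, -2.4]
width: 0.0432
```

```bash
python3 - <<'E'
from h import *
p=wrist();show(p,"w8");pickle.dump(p,open("w8.pkl","wb"));print(p["pos"],p["rot"].round(3))
C=wcloud(p)
tops(C,0.053,0.068,(.57,.65),(-.07,.18))
T=tool(p,C.reshape(-1,3)).reshape(384,512,3)
for v in (235,255,265): print(v,T[v,[215,235,258,280,300]].round(4).tolist())
E
```

```text
[0.60255235 0.05689889 0.14804359] [[ 1.    -0.001 -0.   ]
 [ 0.     0.     1.   ]
 [-0.001 -1.     0.   ]]
px [249  80  24  23] n 436 c mm [605.4 141.2] size [17.7 17.3] ang 1.8 z [0.0604 0.0619 0.0631]
px [240 160  40  25] n 837 c mm [604.9  76.6] size [20.1 31.8] ang 89.5 z [0.0543 0.0578 0.0592]
px [233 211  55  37] n 1291 c mm [605.4  27.2] size [44.  32.6] ang 0.4 z [0.0558 0.0612 0.0668]
235 [[-0.0204, -0.0064, 0.0077], [-0.0117, 0.0102, 0.0006], [0.0012, 0.0892, -0.0338], [0.0135, 0.0099, 0.0007], [0.0222, -0.0065, 0.0078]]
255 [[-0.0197, -0.0149, 0.0007], [-0.0098, -0.0159, 0.0014], [0.0012, -0.0156, 0.0014], [0.0118, -0.0145, 0.0008], [0.0216, -0.0144, 0.0005]]
265 [[-0.018, -0.0269, 0.0019], [-0.0091, -0.0256, 0.0014], [0.0012, -0.0252, 0.0012], [0.011, -0.0259, 0.0016], [0.0202, -0.0251, 0.0009]]
```

View pics/w8.png

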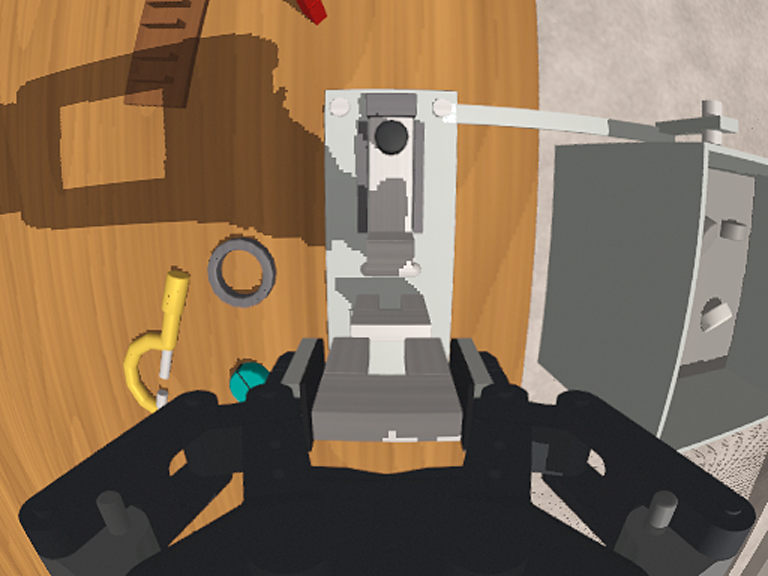

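Packer 1 is in place, its top edge at (390,330). Packer 2 hangs at y≈53, with 5 mm to packer 1 and 8 mm to the jaw. Lowering it.

{"method": "send_rows", "body": {
  "delta_rot": [
    [0, 0, 0],
    [0, 0, 0],
    [0, 0, 0],
    [0, 0, 0],
    [0, 0, 0]
  ],
  "delta_pos": [
    [0.002, 0, -0.015],
    [0, 0, -0.02],
    [0, 0, -0.02],
    [0, 0, -0.01],
    [0, 0, 0]
  ],
  "claw": [1, 1, 1, 1, 1]
}}

```text
t: 18.98
position: [0.6029, 0.0565, 0.0802]
tcp_rot: [[1.0, -0.007, 0.0], [-0.0, 0.0, 1.0], [-0.007, -1.0, 0.0]]
ft_force: [-0.3, 0.2, -2.0]
width: 0.0429
```

{"method": "send_rows", "body": {
  "delta_rot": [
    [0, 0, 0],
    [0, 0, 0],
    [0, 0, 0],
    [0, 0, 0],
    [0, 0, 0]
  ],
  "delta_pos": [
    [0, 0, -0.01],
    [0, 0, -0.015],
    [0, 0, -0.015],
    [0, 0, -0.006],
    [0, 0, 0]
  ],
  "claw": [1, 1, 1, 1, 1]
}}

```text
t: 19.4
position: [0.6045, 0.056, 0.0364]
tcp_rot: [[1.0, -0.002, 0.001], [-0.001, -0.0, 1.0], [-0.002, -1.0, -0.0]]
ft_force: [-0.9, -0.3, -2.6]
width: 0.0433
```

{"method": "send_rows", "body": {
  "delta_rot": [
    [0, 0, 0],
    [0, 0, 0],
    [0, 0, 0],
    [0, 0, 0],
    [0, 0, 0]
  ],
  "delta_pos": [
    [0, 0, -0.002],
    [0, -0.0015, 0],
    [0, -0.0015, 0],
    [0, -0.001, 0],
    [0, -0.001, 0]
  ],
  "claw": [1, 1, 1, 1, 1]
}}

```text
t: 19.82
position: [0.6062, 0.0518, 0.0369]
tcp_rot: [[1.0, 0.002, 0.001], [-0.001, 0.002, 1.0], [0.002, -1.0, 0.002]]
ft_force: [0.6, 5.3, 0.5]
width: 0.0428
```

{"method": "send_rows", "body": {
  "delta_rot": [
    [0, 0, 0],
    [0, 0, 0],
    [0, 0, 0],
    [0, 0, 0],
    [0, 0, 0]
  ],
  "delta_pos": [
    [0, 0, -0.001],
    [0, 0, -0.001],
    [0, 0, -0.001],
    [0, 0, 0],
    [0, 0, 0]
  ],
  "claw": [1, 1, 1, 1, 1]
}}

```text
t: 20.23
position: [0.6058, 0.0518, 0.033]
tcp_rot: [[1.0, 0.001, 0.001], [-0.001, 0.001, 1.0], [0.001, -1.0, 0.001]]
ft_force: [1.1, 5.6, 1.3]
width: 0.0432
```

{"method": "send_rows", "body": {
  "delta_rot": [
    [0, 0, 0],
    [0, 0, 0],
    [0, 0, 0],
    [0, 0, 0],
    [0, 0, 0]
  ],
  "delta_pos": [
    [0, 0.0005, -0.001],
    [0, 0, 0],
    [0, 0, 0],
    [0, 0, 0],
    [0, 0, 0.0]
  ],
  "claw": [1, 0.7, 0.4, 0.2, 0]
}}

```text
t: 20.65
position: [0.605, 0.0503, 0.0311]
tcp_rot: [[1.0, -0.001, 0.001], [-0.001, -0.002, 1.0], [-0.001, -1.0, -0.002]]
ft_force: [0.5, -0.6, 0.5]
width: 0.0735
```

{"method": "send_rows", "body": {
  "delta_rot": [
    [0, 0, 0],
    [0, 0, 0],
    [0, 0, 0],
    [0, 0, 0],
    [0, 0, 0]
  ],
  "delta_pos": [
    [0, 0, 0.005],
    [0, 0, 0.02],
    [0, 0, 0.03],
    [0, 0, 0.03],
    [0, 0, 0.03]
  ],
  "claw": [0, 0, 0, 0, 0]
}}

```text
t: 21.07
position: [0.6049, 0.0508, 0.1478]
tcp_rot: [[1.0, -0.001, 0.001], [-0.001, -0.001, 1.0], [-0.001, -1.0, -0.001]]
ft_force: [0.4, -0.7, -0.2]
width: 0.0852
```

{"method": "send_rows", "body": {
  "delta_rot": [
    [0, 0, 0],
    [0, 0, 0],
    [0, 0, 0],
    [0, 0, 0],
    [0, 0, 0]
  ],
  "delta_pos": [
    [0, -0.025, 0.03],
    [-0.012, -0.03, 0.025],
    [-0.015, -0.03, 0],
    [-0.015, -0.03, 0],
    [-0.015, -0.03, 0]
  ],
  "claw": [0, 0, 0, 0, 0]
}}

```text
t: 21.48
position: [0.5478, -0.0953, 0.203]
tcp_rot: [[1.0, 0.002, 0.001], [-0.001, -0.002, 1.0], [0.002, -1.0, -0.002]]
ft_force: [0.2, 0.1, -0.3]
width: 0.0856
```

```bash
python3 - <<'E'
from h import *
p=wrist();show(p,"w9");pickle.dump(p,open("w9.pkl","wb"));print(p["pos"],p["rot"].round(3))
C=wcloud(p)
tops(C,0.053,0.07,(.56,.65),(-.07,.18))
E
```

```text
[ 0.54776697 -0.09528041  0.20296428] [[ 1.     0.002  0.001]
 [-0.001 -0.002  1.   ]
 [ 0.002 -1.    -0.002]]
px [298   2  33  21] n 526 c mm [604.4  76. ] size [32.1 20.3] ang 0.3 z [0.0542 0.0578 0.0592]
px [293  30  49  46] n 1630 c mm [605.6  31.8] size [42.9 45.8] ang 89.8 z [0.057  0.065  0.0671]
```

View pics/w9.png

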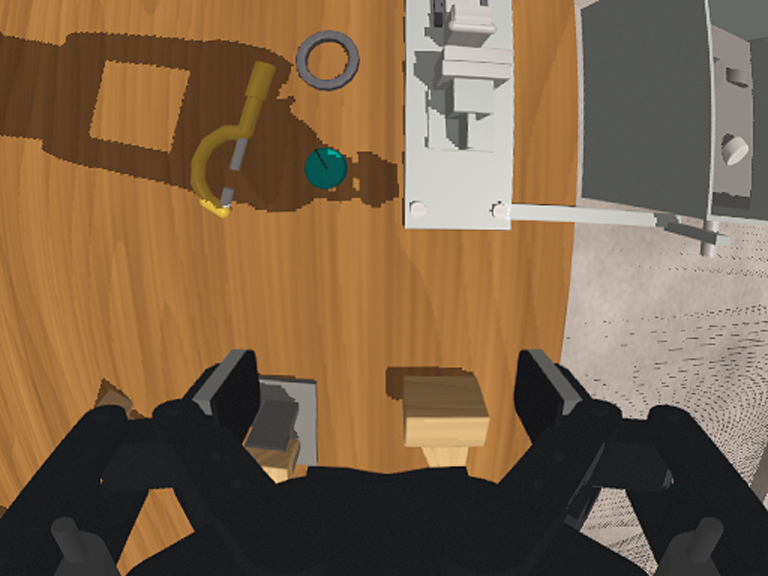

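Both packers stand together against the post, with the jaw above at (470,20) and packer edge at (475,60). Moving on to view the wedge stand from behind.

{"method": "send_rows", "body": {
  "delta_rot": [
    [0, 0, 0],
    [0, 0, 0],
    [0, 0, 0],
    [0, 0, 0],
    [0, 0, 0]
  ],
  "delta_pos": [
    [-0.014, -0.03, 0],
    [-0.014, -0.03, 0],
    [-0.014, -0.03, 0],
    [-0.014, -0.03, 0],
    [-0.014, -0.03, 0]
  ],
  "claw": [0, 0, 0, 0, 0]
}}

```text
t: 21.95
position: [0.4773, -0.245, 0.202]
tcp_rot: [[1.0, -0.0, 0.001], [-0.001, -0.001, 1.0], [-0.0, -1.0, -0.001]]
ft_force: [1.1, -0.2, 0.0]
width: 0.0855
```

{"method": "send_rows", "body": {
  "delta_rot": [
    [0, 0, 0],
    [0, 0, 0],
    [0, 0, 0],
    [0, 0, 0],
    [0, 0, 0]
  ],
  "delta_pos": [
    [-0.014, -0.03, 0],
    [-0.014, -0.025, 0],
    [0, 0, 0],
    [0, 0, 0],
    [0, 0, 0]
  ],
  "claw": [0, 0, 0, 0, 0]
}}

```text
t: 22.37
position: [0.4503, -0.2984, 0.2017]
tcp_rot: [[1.0, 0.0, 0.002], [-0.002, 0.0, 1.0], [0.0, -1.0, 0.0]]
ft_force: [0.1, -1.0, 0.4]
width: 0.0853
```

```bash
python3 - <<'E'
from h import *
p=wrist();show(p,"w10");pickle.dump(p,open("w10.pkl","wb"));print(p["pos"],p["rot"].round(3))
C=wcloud(p)
for a,b in((.095,.115),(.075,.09),(.055,.075),(.03,.05),(.002,.015)):
  print(a,b);tops(C,a,b,(.40,.55),(-.32,-.18),30)
E
```

```text
[ 0.45034333 -0.2983684   0.20170081] [[ 1.     0.     0.002]
 [-0.002  0.     1.   ]
 [ 0.    -1.     0.   ]]
0.095 0.115
px [235 104  56  59] n 2977 c mm [ 455.1 -247.9] size [47.1 44.5] ang 86.1 z [0.0989 0.1001 0.1012]
0.075 0.09
px [247 103  34   4] n 43 c mm [ 456.5 -223.5] size [ 1.1 29.4] ang 86.3 z [0.077  0.0784 0.0793]
0.055 0.075
0.03 0.05
0.002 0.015
px [236  87  55  38] n 890 c mm [ 457.1 -222.5] size [41.9 60.6] ang 90.0 z [0.0069 0.0081 0.0093]
px [233 126  52  43] n 351 c mm [ 453.  -270.3] size [45.2 60. ] ang 86.2 z [0.0068 0.008  0.0092]
```

View pics/w10.png

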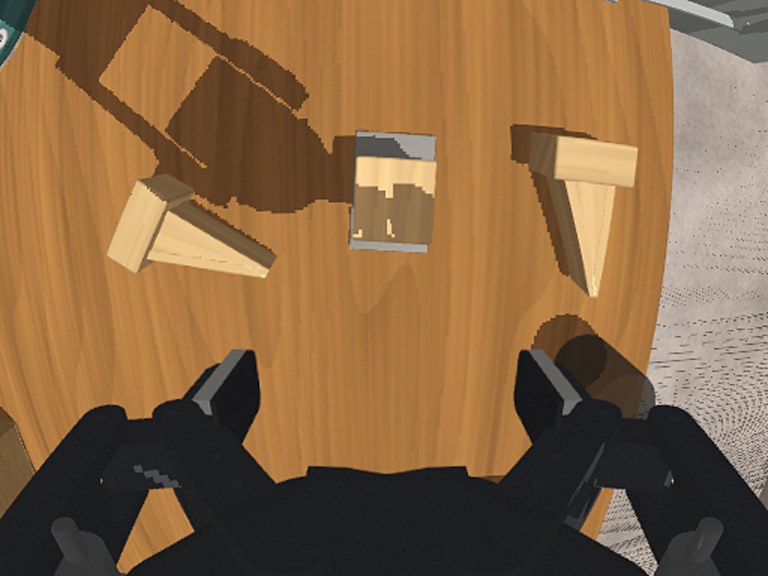

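The head top is at (395,205), centred at (0.455, −0.248), 47 × 44.5 mm, yaw about −4°, top at z=0.100. I still need to know which way the taper faces, so I'll enlarge the scene and top pictures first.

```bash
python3 - <<'E'
from h import *
s=pickle.load(open("scene0.pkl","rb"))
a=cv2.resize(s["pixels"][138:188,195:245,::-1],None,fx=8,fy=8,interpolation=cv2.INTER_NEAREST)
p=pickle.load(open("w9.pkl","rb"))
b=cv2.resize(p["pixels"][240:325,150:230,::-1],(400,400),interpolation=cv2.INTER_NEAREST)
cv2.imwrite("pics/z1.png",np.hstack([a,b]))
C=cloud(s)
for v in range(143,185,3):
  print(v,[tuple((C[v,u]*1000).round().astype(int).tolist()) for u in range(205,232,4)])
E
```

```text
143 [(394, -433, -1), (383, -423, 0), (368, -423, -5), (439, -264, 101), (347, -404, -3), (336, -395, -2), (325, -386, 0)]
146 [(402, -417, -2), (467, -264, 100), (455, -260, 98), (447, -250, 101), (436, -244, 100), (344, -382, -4), (338, -365, 3)]
149 [(411, -402, -4), (474, -252, 98), (465, -244, 99), (454, -238, 98), (446, -227, 101), (359, -356, 3), (345, -353, -1)]
152 [(422, -381, -1), (476, -250, 89), (471, -232, 97), (460, -227, 96), (448, -224, 93), (432, -228, 85), (353, -340, -3)]
155 [(430, -367, -2), (476, -250, 78), (476, -225, 92), (463, -224, 88), (450, -222, 84), (435, -224, 78), (365, -320, 1)]
158 [(439, -351, -2), (469, -265, 56), (475, -227, 80), (463, -224, 77), (451, -221, 74), (386, -311, 1), (376, -301, 3)]
161 [(449, -334, 0), (468, -268, 43), (471, -237, 62), (463, -226, 65), (453, -218, 66), (393, -299, -1), (383, -290, 0)]
164 [(457, -319, -1), (469, -268, 32), (469, -241, 48), (465, -223, 57), (451, -224, 51), (405, -280, 2), (391, -278, -2)]
167 [(467, -302, 1), (468, -271, 19), (465, -251, 29), (466, -222, 46), (453, -221, 42), (411, -270, -2), (401, -261, 0)]
170 [(476, -284, 4), (469, -270, 9), (457, -266, 7), (467, -221, 36), (454, -219, 32), (426, -245, 7), (407, -251, -4)]
173 [(484, -271, 2), (477, -256, 9), (467, -249, 9), (467, -223, 24), (453, -223, 18), (433, -233, 5), (420, -230, 2)]
176 [(489, -261, -2), (485, -243, 8), (473, -238, 6), (468, -222, 13), (453, -223, 7), (444, -214, 9), (431, -211, 6)]
179 [(496, -249, -3), (486, -241, -2), (483, -222, 8), (472, -215, 8), (463, -206, 10), (449, -206, 5), (437, -203, 1)]
182 [(504, -234, -2), (497, -223, 2), (486, -215, 2), (478, -205, 5), (464, -206, -1), (453, -199, -1), (443, -192, -1)]
```

View pics/z1.png

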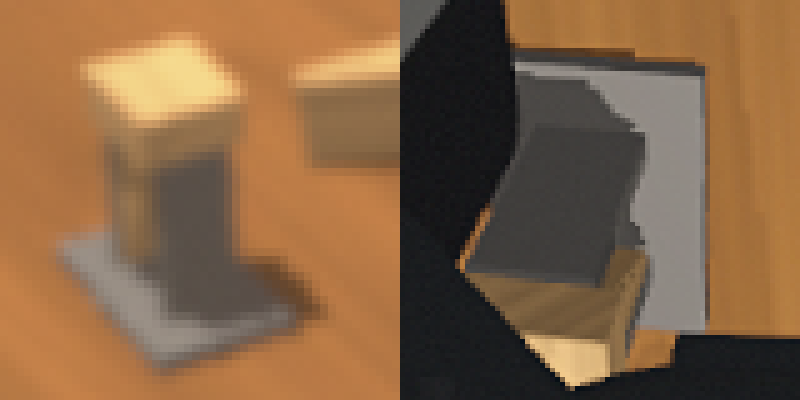

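The scene depth shows the wedge's visible side sloping: its edge runs from (−237, z62) to (−251, z29). So the tip lies towards −y and the taper faces +y, as needed. I'll confirm after lifting. Now the grasp.

{"method": "send_rows", "body": {
  "delta_rot": [
    [0, 0, -0.035],
    [0, 0, -0.033],
    [0, 0, 0],
    [0, 0, 0],
    [0, 0, 0]
  ],
  "delta_pos": [
    [0.002, 0.025, 0],
    [0.002, 0.0245, 0],
    [0, 0, -0.02],
    [0, 0, -0.025],
    [0, 0, -0.025]
  ],
  "claw": [0, 0, 0, 0, 0]
}}

```text
t: 22.83
position: [0.4557, -0.2476, 0.1321]
tcp_rot: [[0.998, 0.003, 0.066], [-0.066, -0.002, 0.998], [0.003, -1.0, -0.002]]
ft_force: [0.2, 0.0, 0.1]
width: 0.0852
```

{"method": "send_rows", "body": {
  "delta_rot": [
    [0, 0, 0],
    [0, 0, 0],
    [0, 0, 0],
    [0, 0, 0],
    [0, 0, 0]
  ],
  "delta_pos": [
    [0, 0, -0.02],
    [0, 0, -0.015],
    [0, 0, -0.01],
    [0, 0, 0],
    [0, 0, 0]
  ],
  "claw": [0, 0, 0, 0, 0]
}}

```text
t: 23.25
position: [0.4547, -0.2483, 0.0867]
tcp_rot: [[0.998, -0.0, 0.068], [-0.068, 0.0, 0.998], [-0.0, -1.0, 0.0]]
ft_force: [0.3, 1.0, 0.1]
width: 0.0853
```

{"method": "send_rows", "body": {
  "delta_rot": [
    [0, 0, 0],
    [0, 0, 0],
    [0, 0, 0],
    [0, 0, 0],
    [0, 0, 0]
  ],
  "delta_pos": [
    [0, 0, 0],
    [0, 0, 0],
    [0, 0, 0],
    [0, 0, 0],
    [0, 0, 0]
  ],
  "claw": [0, 0, 0, 0, 0]
}}

```text
t: 23.67
position: [0.4546, -0.2493, 0.0873]
tcp_rot: [[0.998, 0.001, 0.069], [-0.069, -0.001, 0.998], [0.001, -1.0, -0.001]]
ft_force: [-0.5, -0.1, -0.6]
width: 0.0857
```

Down 16 mm more, then close.

{"method": "send_rows", "body": {
  "delta_rot": [
    [0, 0, 0],
    [0, 0, 0],
    [0, 0, 0],
    [0, 0, 0],
    [0, 0, 0]
  ],
  "delta_pos": [
    [0, 0, -0.008],
    [0, 0, -0.008],
    [0, 0, 0],
    [0, 0, 0],
    [0, 0, 0]
  ],
  "claw": [0, 0, 0, 0.2, 0.4]
}}

```text
t: 24.08
position: [0.4541, -0.249, 0.0702]
tcp_rot: [[0.998, -0.001, 0.069], [-0.069, 0.0, 0.998], [-0.001, -1.0, 0.0]]
ft_force: [-0.3, 0.3, 0.7]
width: 0.0639
```

{"method": "send_rows", "body": {
  "delta_rot": [
    [0, 0, 0],
    [0, 0, 0],
    [0, 0, 0],
    [0, 0, 0],
    [0, 0, 0]
  ],
  "delta_pos": [
    [0, 0, 0],
    [0, 0, 0],
    [0, 0, 0],
    [0, 0, 0],
    [0, 0, 0]
  ],
  "claw": [0.6, 0.8, 1, 1, 1]
}}

```text
t: 24.5
position: [0.4547, -0.2493, 0.0711]
tcp_rot: [[0.998, 0.001, 0.069], [-0.069, -0.001, 0.998], [0.001, -1.0, -0.001]]
ft_force: [-0.3, -0.9, 2.3]
width: 0.0429
```

{"method": "send_rows", "body": {
  "delta_rot": [
    [0, 0, 0],
    [0, 0, 0],
    [0, 0, 0],
    [0, 0, 0],
    [0, 0, 0]
  ],
  "delta_pos": [
    [0, 0, 0],
    [0, 0, 0.01],
    [0, 0, 0.015],
    [0, 0, 0.02],
    [0, 0, 0.025]
  ],
  "claw": [1, 1, 1, 1, 1]
}}

```text
t: 24.92
position: [0.4531, -0.2481, 0.1397]
tcp_rot: [[0.998, -0.004, 0.069], [-0.069, 0.003, 0.998], [-0.004, -1.0, 0.003]]
ft_force: [0.1, 0.7, -1.4]
width: 0.0433
```

{"method": "send_rows", "body": {
  "delta_rot": [
    [0, 0, 0],
    [0, 0, 0],
    [0, 0, 0],
    [0, 0, 0],
    [0, 0, 0]
  ],
  "delta_pos": [
    [0, 0, 0.025],
    [0, 0, 0.02],
    [0, 0, 0.01],
    [0, 0, 0],
    [0, 0, 0]
  ],
  "claw": [1, 1, 1, 1, 1]
}}

```text
t: 25.33
position: [0.4542, -0.249, 0.1954]
tcp_rot: [[0.998, -0.0, 0.069], [-0.069, 0.0, 0.998], [-0.0, -1.0, 0.0]]
ft_force: [0.6, 0.6, -0.8]
width: 0.0429
```

```bash
python3 - <<'E'
from h import *
p=wrist();show(p,"w11");pickle.dump(p,open("w11.pkl","wb"));print(p["pos"],p["rot"].round(3))
T=tool(p,wcloud(p).reshape(-1,3)).reshape(384,512,3)
for v in range(190,300,6): print(v,(T[v,[215,235,258,280,300]]*1000).round(1).tolist())
s=read_camera("scene");cv2.imwrite("pics/s11.png",cv2.resize(s["pixels"][100:220,150:310,::-1],None,fx=4,fy=4,interpolation=cv2.INTER_CUBIC))
E
```

```text
[ 0.45423023 -0.24895869  0.19537975] [[ 0.998 -0.     0.069]
 [-0.069  0.     0.998]
 [-0.    -1.     0.   ]]
190 [[-49.9, 195.2, -22.4], [-25.4, 186.9, -20.2], [1.0, 172.1, -16.2], [26.2, 185.8, -19.8], [50.6, 194.3, -22.1]]
196 [[-50.2, 195.4, -29.9], [-25.4, 185.4, -26.9], [1.0, 145.8, -15.5], [26.5, 187.2, -27.4], [51.1, 195.4, -29.7]]
202 [[-50.5, 195.5, -37.4], [-25.6, 186.4, -34.5], [1.0, 126.9, -16.0], [26.6, 187.1, -34.6], [51.4, 195.4, -37.2]]
208 [[0.9, -142.7, 67.3], [-9.6, -13.4, 24.4], [1.0, -14.2, 24.7], [0.9, -142.7, 67.3], [20.3, -14.0, 24.6]]
214 [[-17.6, -22.1, 24.5], [-8.8, -23.3, 25.0], [1.0, -22.0, 24.6], [10.5, -21.6, 24.4], [18.9, -23.8, 25.2]]
220 [[-16.7, -29.0, 24.3], [-8.5, -28.2, 24.1], [1.0, -28.8, 24.4], [10.1, -27.6, 23.9], [18.4, -28.1, 24.1]]
226 [[-16.8, -29.0, 21.7], [0.9, -142.7, 67.3], [1.0, -28.6, 21.7], [10.1, -28.8, 21.7], [18.4, -28.8, 21.7]]
232 [[-17.0, -28.5, 18.8], [-8.6, -28.6, 18.9], [1.0, -29.2, 19.2], [10.1, -29.5, 19.3], [18.6, -28.1, 18.7]]
238 [[-17.2, -28.5, 16.0], [-8.7, -28.7, 16.2], [1.0, -28.6, 16.2], [10.2, -28.5, 16.2], [18
[... 411 characters left out ...]
5, -29.6, 5.2], [19.3, -28.6, 4.5]]
268 [[-17.9, -28.8, 1.5], [-9.0, -29.8, 2.3], [1.0, -28.7, 1.7], [10.6, -28.8, 1.7], [19.4, -29.1, 1.7]]
274 [[-18.1, -29.0, -1.5], [-9.0, -30.2, -0.5], [1.0, -28.9, -1.2], [10.7, -29.8, -0.8], [19.7, -28.8, -1.6]]
280 [[-18.6, -27.1, -5.9], [-9.3, -28.3, -4.9], [1.0, -28.7, -4.5], [10.8, -29.3, -4.2], [20.1, -27.7, -5.4]]
286 [[-18.4, -29.4, -7.7], [-9.4, -27.9, -8.4], [1.0, -28.8, -7.7], [10.9, -29.3, -7.5], [20.4, -26.9, -9.3]]
292 [[-18.8, -28.6, -11.6], [-9.4, -29.4, -10.8], [1.0, -28.2, -11.5], [11.0, -29.4, -10.8], [20.4, -28.3, -11.7]]
298 [[-18.9, -29.5, -14.5], [-9.6, -28.8, -14.6], [1.0, -29.0, -14.4], [11.1, -29.5, -14.1], [20.5, -29.1, -14.6]]
```

View pics/w11.png

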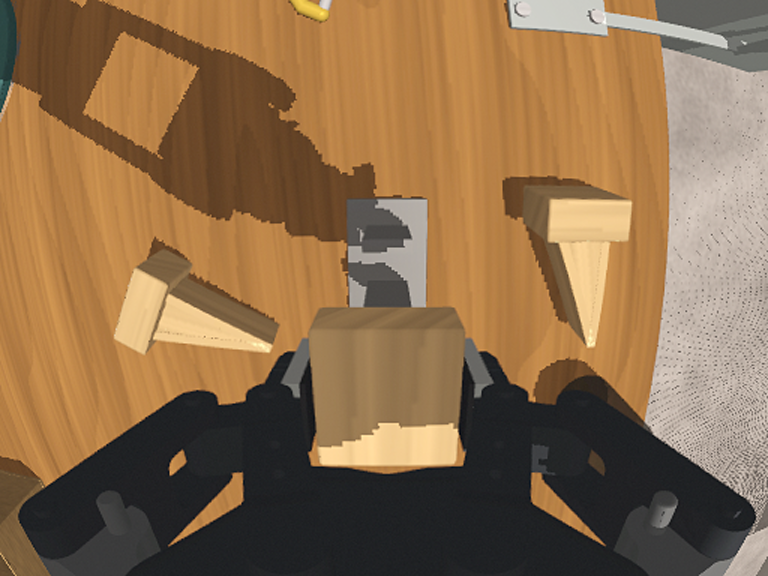

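View pics/s11.png

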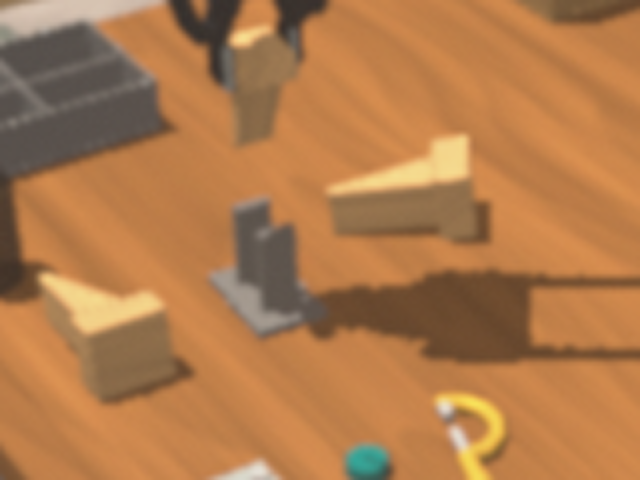

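The wedge is held squarely: head centre is 0.9 mm off in tool z and its top is 29 mm above the TCP. I'll verify the taper direction from scene depth before placing.

```bash
python3 - <<'E'
from h import *
s=read_camera("scene");C=cloud(s);o=get_obs();p=dict(pos=np.array(o["position"]),rot=np.array(o["tcp_rot"]))
T=tool(p,C.reshape(-1,3)).reshape(C.shape)*1000
m=(abs(T[...,0])<24)&(abs(T[...,2])<35)&(T[...,1]>-5)&(T[...,1]<62)
vs,us=np.nonzero(m)
for v in range(vs.min(),vs.max()+1,2):
    uu=us[vs==v]; 
    if len(uu): print(v,[tuple(T[v,u].round().astype(int).tolist()) for u in uu])
E
```

```text
121 [(-1, -5, 20), (-8, 2, 10), (-11, 2, 11), (-15, 4, 10)]
123 [(15, 11, -9), (14, 9, -4), (14, 6, 3), (15, 1, 12), (11, 3, 10), (8, 4, 11), (8, 0, 18), (2, 5, 11), (-1, 5, 12), (-4, 6, 12), (-6, 5, 15), (-11, 9, 11), (-16, 12, 8)]
125 [(15, 18, -10), (16, 13, 0), (12, 16, -3), (12, 12, 4), (13, 8, 13), (10, 8, 14), (5, 11, 11), (1, 14, 8), (-2, 14, 9), (-6, 16, 7), (-9, 17, 7), (-13, 18, 6)]
127 [(15, 26, -12), (14, 23, -6), (17, 16, 7), (12, 20, 3), (10, 19, 5), (7, 19, 6), (5, 19, 8), (3, 18, 11), (-4, 23, 4), (-7, 25, 4), (-8, 22, 9), (-15, 28, 2)]
129 [(13, 36, -17), (14, 31, -8), (17, 24, 6), (13, 25, 5), (9, 28, 2), (5, 29, 1), (1, 31, 0), (-1, 31, 2), (-7, 35, -3), (-6, 31, 4), (-9, 31, 5)]
131 [(14, 42, -16), (15, 37, -6), (15, 33, 1), (12, 34, 1), (8, 36, -1), (5, 37, 0), (2, 38, 0), (-2, 40, -2), (-6, 41, -3), (-9, 42, -3), (-13, 43, -3)]
133 [(16, 42, -5), (14, 42, -2), (10, 44, -4), (6, 45, -5), (4, 46, -4), (-1, 48, -6), (-2, 46, -1), (-7, 50, -6), (-13, 54, -11), (-15, 54, -10)]
135 [(15, 51, -8), (10, 56, -13), (11, 50, -4), (6, 53, -7), (3, 54, -7), (-5, 62, -17)]
```

The +y face recedes with slope ≈0.39, so the taper faces +y as needed. Carrying the wedge to the gap.

{"method": "send_rows", "body": {
  "delta_rot": [
    [0, 0, 0.014],
    [0, 0, 0.014],
    [0, 0, 0.014],
    [0, 0, 0.014],
    [0, 0, 0.013]
  ],
  "delta_pos": [
    [0.01, 0.02, 0],
    [0.0125, 0.027, 0],
    [0.0125, 0.027, 0],
    [0.0125, 0.027, 0],
    [0.0125, 0.027, 0]
  ],
  "claw": [1, 1, 1, 1, 1]
}}

```text
t: 25.9
position: [0.514, -0.1196, 0.1938]
tcp_rot: [[1.0, -0.003, -0.0], [0.0, 0.001, 1.0], [-0.003, -1.0, 0.001]]
ft_force: [0.6, -0.1, -0.1]
width: 0.043
```

{"method": "send_rows", "body": {
  "delta_rot": [
    [0, 0, 0],
    [0, 0, 0],
    [0, 0, 0],
    [0, 0, 0],
    [0, 0, 0]
  ],
  "delta_pos": [
    [0.0125, 0.027, 0],
    [0.0125, 0.027, 0],
    [0.0125, 0.027, 0],
    [0.0125, 0.027, 0],
    [0.0125, 0.027, 0]
  ],
  "claw": [1, 1, 1, 1, 1]
}}

```text
t: 26.32
position: [0.5765, 0.0155, 0.1936]
tcp_rot: [[1.0, -0.003, -0.0], [0.0, 0.0, 1.0], [-0.003, -1.0, 0.0]]
ft_force: [-0.3, 0.1, -0.7]
width: 0.0431
```

{"method": "send_rows", "body": {
  "delta_rot": [
    [0, 0, 0],
    [0, 0, 0],
    [0, 0, 0],
    [0, 0, 0],
    [0, 0, 0]
  ],
  "delta_pos": [
    [0.0125, 0.025, 0],
    [0.015, 0.03, 0],
    [0, 0, 0],
    [0, 0, 0],
    [0, 0, 0]
  ],
  "claw": [1, 1, 1, 1, 1]
}}

```text
t: 26.73
position: [0.6036, 0.0687, 0.1939]
tcp_rot: [[1.0, -0.003, -0.0], [0.0, -0.001, 1.0], [-0.003, -1.0, -0.001]]
ft_force: [0.0, -0.4, -0.7]
width: 0.043
```

{"method": "send_rows", "body": {
  "delta_rot": [
    [0, 0, 0],
    [0, 0, 0],
    [0, 0, 0],
    [0, 0, 0],
    [0, 0, 0]
  ],
  "delta_pos": [
    [0, 0, 0],
    [0, 0, 0],
    [0, 0, 0],
    [0, 0, 0],
    [0, 0, 0]
  ],
  "claw": [1, 1, 1, 1, 1]
}}

```text
t: 27.15
position: [0.6043, 0.0684, 0.1959]
tcp_rot: [[1.0, 0.0, 0.001], [-0.001, -0.0, 1.0], [0.0, -1.0, -0.0]]
ft_force: [-0.3, -0.1, -1.0]
width: 0.0429
```

```bash
python3 - <<'E'
from h import *
p=wrist();show(p,"w12");pickle.dump(p,open("w12.pkl","wb"));print(p["pos"],p["rot"].round(3))
C=wcloud(p);tops(C,0.053,0.07,(.56,.65),(-.07,.18))
T=tool(p,C.reshape(-1,3)).reshape(384,512,3)
for v in (214,250,290): print(v,(T[v,[215,235,258,280,300]]*1000).round(1).tolist())
E
```

```text
[0.60426963 0.06835806 0.19585798] [[ 1.     0.     0.001]
 [-0.001 -0.     1.   ]
 [ 0.    -1.    -0.   ]]
px [248  97  20  20] n 293 c mm [605.  141.6] size [17.1 17.2] ang 44.9 z [0.0605 0.0619 0.0633]
px [241 164  34  20] n 565 c mm [605.  77.] size [18.8 32.4] ang 89.8 z [0.0546 0.0578 0.0591]
px [236 197  46   8] n 360 c mm [606.1  51.2] size [ 4.5 43.7] ang 89.7 z [0.0545 0.065  0.0669]
214 [[-17.5, -22.3, 24.5], [-8.7, -23.0, 24.8], [1.1, -22.9, 24.8], [10.6, -22.4, 24.6], [19.2, -22.5, 24.6]]
250 [[-17.3, -28.4, 10.2], [-8.7, -28.4, 10.4], [1.1, -28.3, 10.4], [10.5, -28.8, 10.6], [19.0, -29.3, 10.7]]
290 [[-18.5, -29.2, -10.1], [1.1, -142.7, 67.2], [1.2, -28.2, -10.4], [11.1, -29.4, -9.6], [20.3, -29.3, -10.0]]
```

View pics/w12.png

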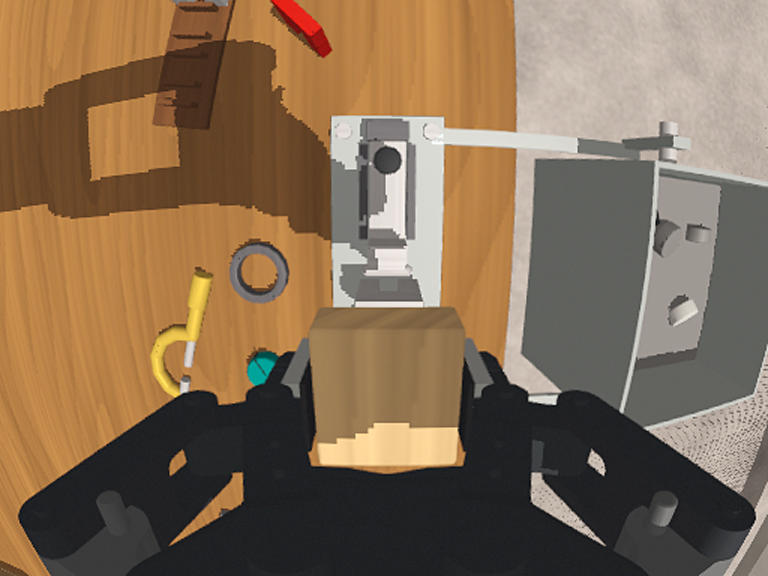

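{"method": "send_rows", "body": {
  "delta_rot": [
    [0, 0, 0],
    [0, 0, 0],
    [0, 0, 0],
    [0, 0, 0],
    [0, 0, 0]
  ],
  "delta_pos": [
    [0.0005, 0.0026, -0.01],
    [0, 0, -0.02],
    [0, 0, -0.02],
    [0, 0, -0.012],
    [0, 0, 0]
  ],
  "claw": [1, 1, 1, 1, 1]
}}

```text
t: 27.62
position: [0.6023, 0.0716, 0.1288]
tcp_rot: [[1.0, -0.008, -0.0], [0.0, -0.0, 1.0], [-0.008, -1.0, -0.0]]
ft_force: [-0.5, -0.4, -0.9]
width: 0.0431
```

{"method": "send_rows", "body": {
  "delta_rot": [
    [0, 0, 0],
    [0, 0, 0],
    [0, 0, 0],
    [0, 0, 0],
    [0, 0, 0]
  ],
  "delta_pos": [
    [0, 0, 0],
    [0, 0, 0],
    [0, 0, 0],
    [0, 0, 0],
    [0, 0, 0]
  ],
  "claw": [1, 1, 1, 1, 1]
}}

```text
t: 28.03
position: [0.6055, 0.0716, 0.1349]
tcp_rot: [[1.0, 0.002, -0.0], [0.0, 0.0, 1.0], [0.002, -1.0, 0.0]]
ft_force: [0.5, -0.6, -2.1]
width: 0.0428
```

```bash
python3 - <<'E'
from h import *
p=wrist();show(p,"w13");print(p["pos"],p["rot"].round(3))
C=wcloud(p);tops(C,0.053,0.07,(.56,.65),(-.07,.18))
s=read_camera("scene");cv2.imwrite("pics/s13.png",cv2.resize(s["pixels"][170:290,160:320,::-1],None,fx=4,fy=4,interpolation=cv2.INTER_CUBIC))
E
```

```text
[0.60549779 0.07158876 0.13489475] [[ 1.     0.002 -0.   ]
 [ 0.     0.     1.   ]
 [ 0.002 -1.     0.   ]]
px [244  97  25  25] n 470 c mm [605.5 141.5] size [17.5 16.9] ang 45.5 z [0.0606 0.0619 0.0631]
px [235 181  42  24] n 860 c mm [604.8  77.9] size [32.1 18. ] ang 0.5 z [0.054  0.0579 0.059 ]
```

View pics/s13.png

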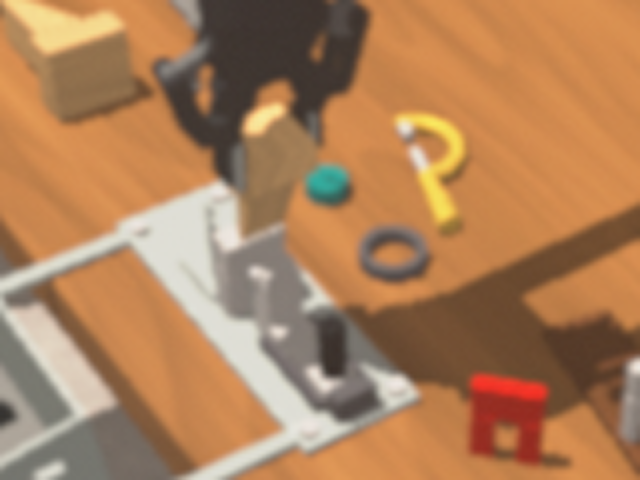

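The scene crop shows the wedge tip just above the packers (265,225), in front of the jaw (265,285). I'll lower gently into the gap, clear of both.

{"method": "send_rows", "body": {
  "delta_rot": [
    [0, 0, 0],
    [0, 0, 0],
    [0, 0, 0],
    [0, 0, 0],
    [0, 0, 0]
  ],
  "delta_pos": [
    [0, 0, -0.005],
    [0, 0, -0.005],
    [0, 0, -0.005],
    [0, 0, -0.004],
    [0, 0, 0]
  ],
  "claw": [1, 1, 1, 1, 1]
}}

```text
t: 28.55
position: [0.6038, 0.0715, 0.1126]
tcp_rot: [[1.0, -0.003, 0.0], [-0.0, -0.0, 1.0], [-0.003, -1.0, -0.0]]
ft_force: [0.4, -1.0, -1.3]
width: 0.043
```

{"method": "send_rows", "body": {
  "delta_rot": [
    [0, 0, 0],
    [0, 0, 0],
    [0, 0, 0],
    [0, 0, 0],
    [0, 0, 0]
  ],
  "delta_pos": [
    [0, 0, -0.004],
    [0, 0, -0.004],
    [0, 0, 0],
    [0, 0, 0],
    [0, 0, 0]
  ],
  "claw": [1, 1, 1, 1, 1]
}}

```text
t: 28.97
position: [0.6049, 0.0715, 0.1067]
tcp_rot: [[1.0, 0.0, 0.0], [-0.0, -0.0, 1.0], [0.0, -1.0, -0.0]]
ft_force: [-0.0, 0.1, -1.0]
width: 0.0431
```

{"method": "send_rows", "body": {
  "delta_rot": [
    [0, 0, 0],
    [0, 0, 0],
    [0, 0, 0],
    [0, 0, 0],
    [0, 0, 0]
  ],
  "delta_pos": [
    [0, -0.001, 0],
    [0, -0.001, 0],
    [0, -0.001, 0],
    [0, 0, 0],
    [0, 0, 0]
  ],
  "claw": [1, 1, 1, 1, 1]
}}

```text
t: 29.38
position: [0.6049, 0.0684, 0.1068]
tcp_rot: [[1.0, 0.0, 0.0], [-0.0, 0.0, 1.0], [0.0, -1.0, 0.0]]
ft_force: [0.5, 0.3, -0.5]
width: 0.0431
```

{"method": "send_rows", "body": {
  "delta_rot": [
    [0, 0, 0],
    [0, 0, 0],
    [0, 0, 0],
    [0, 0, 0],
    [0, 0, 0]
  ],
  "delta_pos": [
    [0, -0.0005, 0],
    [0, -0.0005, 0],
    [0, 0, 0],
    [0, 0, 0],
    [0, 0, 0]
  ],
  "claw": [1, 1, 1, 1, 1]
}}

```text
t: 29.8
position: [0.6049, 0.0676, 0.1066]
tcp_rot: [[1.0, 0.0, 0.0], [-0.0, 0.0, 1.0], [0.0, -1.0, 0.0]]
ft_force: [0.4, -0.6, -0.8]
width: 0.043
```

{"method": "send_rows", "body": {
  "delta_rot": [
    [0, 0, 0],
    [0, 0, 0],
    [0, 0, 0],
    [0, 0, 0],
    [0, 0, 0]
  ],
  "delta_pos": [
    [0, -0.0005, 0],
    [0, -0.0005, 0],
    [0, 0, 0],
    [0, 0, 0],
    [0, 0, 0]
  ],
  "claw": [1, 1, 1, 1, 1]
}}

```text
t: 30.22
position: [0.6048, 0.067, 0.1067]
tcp_rot: [[1.0, 0.0, -0.0], [0.0, 0.001, 1.0], [0.0, -1.0, 0.001]]
ft_force: [-0.2, 1.7, -0.2]
width: 0.0432
```

{"method": "send_rows", "body": {
  "delta_rot": [
    [0, 0, 0],
    [0, 0, 0],
    [0, 0, 0],
    [0, 0, 0],
    [0, 0, 0]
  ],
  "delta_pos": [
    [0, -0.0005, 0],
    [0, -0.0005, 0],
    [0, 0, 0],
    [0, 0, 0],
    [0, 0, 0]
  ],
  "claw": [1, 1, 1, 1, 1]
}}

```text
t: 30.63
position: [0.6049, 0.0667, 0.1067]
tcp_rot: [[1.0, 0.0, -0.0], [0.0, 0.002, 1.0], [0.0, -1.0, 0.002]]
ft_force: [-0.7, 5.0, 0.1]
width: 0.043
```

In contact with the packers (Fy 5 N). Now pressing down.

{"method": "send_rows", "body": {
  "delta_rot": [
    [0, 0, 0],
    [0, 0, 0],
    [0, 0, 0],
    [0, 0, 0],
    [0, 0, 0]
  ],
  "delta_pos": [
    [0, 0, -0.002],
    [0, 0, -0.002],
    [0, 0, -0.002],
    [0, 0, -0.001],
    [0, 0, 0]
  ],
  "claw": [1, 1, 1, 1, 1]
}}

```text
t: 31.05
position: [0.6057, 0.0668, 0.1006]
tcp_rot: [[1.0, 0.003, -0.001], [0.001, 0.002, 1.0], [0.003, -1.0, 0.002]]
ft_force: [0.2, 5.1, 1.7]
width: 0.0431
```

{"method": "send_rows", "body": {
  "delta_rot": [
    [0, 0, 0],
    [0, 0, 0],
    [0, 0, 0],
    [0, 0, 0],
    [0, 0, 0]
  ],
  "delta_pos": [
    [0, 0, -0.0015],
    [0, 0, -0.0015],
    [0, 0, -0.001],
    [0, 0, 0],
    [0, 0, 0]
  ],
  "claw": [1, 1, 1, 1, 1]
}}

```text
t: 31.47
position: [0.6058, 0.0668, 0.0968]
tcp_rot: [[1.0, 0.003, -0.001], [0.001, 0.002, 1.0], [0.003, -1.0, 0.002]]
ft_force: [0.4, 5.3, 1.7]
width: 0.0432
```

{"method": "send_rows", "body": {
  "delta_rot": [
    [0, 0, 0],
    [0, 0, 0],
    [0, 0, 0],
    [0, 0, 0],
    [0, 0, 0]
  ],
  "delta_pos": [
    [0, 0, -0.001],
    [0, 0, -0.001],
    [0, 0, -0.001],
    [0, 0, 0],
    [0, 0, 0]
  ],
  "claw": [1, 1, 1, 1, 1]
}}

```text
t: 31.88
position: [0.6058, 0.0669, 0.0939]
tcp_rot: [[1.0, 0.003, -0.001], [0.001, 0.002, 1.0], [0.003, -1.0, 0.002]]
ft_force: [1.0, 5.9, 1.4]
width: 0.0433
```

{"method": "send_rows", "body": {
  "delta_rot": [
    [0, 0, 0],
    [0, 0, 0],
    [0, 0, 0],
    [0, 0, 0],
    [0, 0, 0]
  ],
  "delta_pos": [
    [0, 0, -0.001],
    [0, 0, -0.001],
    [0, 0, 0],
    [0, 0, 0],
    [0, 0, 0]
  ],
  "claw": [1, 1, 1, 1, 1]
}}

```text
t: 32.3
position: [0.6059, 0.0668, 0.0919]
tcp_rot: [[1.0, 0.003, -0.001], [0.001, 0.002, 1.0], [0.003, -1.0, 0.002]]
ft_force: [0.6, 6.6, 2.1]
width: 0.0431
```

{"method": "send_rows", "body": {
  "delta_rot": [
    [0, 0, 0],
    [0, 0, 0],
    [0, 0, 0],
    [0, 0, 0],
    [0, 0, 0]
  ],
  "delta_pos": [
    [0, 0, -0.001],
    [0, 0, -0.001],
    [0, 0, -0.001],
    [0, 0, 0],
    [0, 0, 0]
  ],
  "claw": [1, 1, 1, 1, 1]
}}

```text
t: 32.72
position: [0.606, 0.0669, 0.0897]
tcp_rot: [[1.0, 0.004, -0.0], [0.0, 0.002, 1.0], [0.004, -1.0, 0.002]]
ft_force: [0.1, 4.9, 5.3]
width: 0.0428
```

{"method": "send_rows", "body": {
  "delta_rot": [
    [0, 0, 0],
    [0, 0, 0],
    [0, 0, 0],
    [0, 0, 0],
    [0, 0, 0]
  ],
  "delta_pos": [
    [0, 0, -0.001],
    [0, 0, -0.001],
    [0, 0, 0],
    [0, 0, 0],
    [0, 0, 0]
  ],
  "claw": [1, 1, 1, 1, 1]
}}

```text
t: 33.13
position: [0.6061, 0.0669, 0.0895]
tcp_rot: [[1.0, 0.005, -0.0], [0.0, 0.002, 1.0], [0.005, -1.0, 0.002]]
ft_force: [-3.0, 5.8, 10.7]
width: 0.0428
```

{"method": "send_rows", "body": {
  "delta_rot": [
    [0, 0, 0],
    [0, 0, 0],
    [0, 0, 0],
    [0, 0, 0],
    [0, 0, 0]
  ],
  "delta_pos": [
    [0, 0, -0.001],
    [0, 0, -0.001],
    [0, 0, -0.001],
    [0, 0, 0],
    [0, 0, 0]
  ],
  "claw": [1, 1, 1, 1, 1]
}}

```text
t: 33.55
position: [0.6063, 0.0669, 0.0891]
tcp_rot: [[1.0, 0.006, -0.0], [0.0, 0.002, 1.0], [0.006, -1.0, 0.002]]
ft_force: [-5.8, 5.4, 18.9]
width: 0.0433
```

{"method": "send_rows", "body": {
  "delta_rot": [
    [0, 0, 0],
    [0, 0, 0],
    [0, 0, 0],
    [0, 0, 0],
    [0, 0, 0]
  ],
  "delta_pos": [
    [0, 0, -0.001],
    [0, 0, -0.001],
    [0, 0, 0],
    [0, 0, 0],
    [0, 0, 0]
  ],
  "claw": [1, 1, 1, 1, 1]
}}

```text
t: 33.97
position: [0.6065, 0.0669, 0.0889]
tcp_rot: [[1.0, 0.007, -0.0], [0.0, 0.002, 1.0], [0.007, -1.0, 0.002]]
ft_force: [-9.0, 5.5, 24.9]
width: 0.0434
```

```bash
python3 - <<'E'
from h import *
p=wrist();show(p,"w14");print(p["pos"],p["rot"].round(3))
C=wcloud(p);tops(C,0.053,0.07,(.56,.65),(-.07,.18));tops(C,0.06,0.075,(.40,.52),(.15,.33))
T=tool(p,C.reshape(-1,3)).reshape(384,512,3)
for v in (214,250,290): print(v,(T[v,[215,235,258,280,300]]*1000).round(1).tolist())
s=read_camera("scene");cv2.imwrite("pics/s14.png",cv2.resize(s["pixels"][170:290,160:360,::-1],None,fx=4,fy=4,interpolation=cv2.INTER_CUBIC))
E
```

```text
[0.60650226 0.0668693  0.08888294] [[ 1.     0.007 -0.   ]
 [ 0.     0.002  1.   ]
 [ 0.007 -1.     0.002]]
px [239  85  32  31] n 736 c mm [605.5 141.6] size [17.1 17.1] ang 45.6 z [0.0606 0.062  0.063 ]
px [233 190  42  15] n 592 c mm [605.   82.5] size [25.8  9.1] ang 0.0 z [0.0537 0.0578 0.059 ]
214 [[-17.5, -22.3, 24.5], [-8.9, -20.9, 24.1], [1.1, -21.3, 24.3], [10.6, -22.7, 24.8], [19.2, -23.1, 24.9]]
250 [[-17.3, -28.9, 10.4], [-8.6, -29.0, 10.7], [1.1, -28.7, 10.6], [10.6, -27.7, 10.0], [19.1, -28.6, 10.4]]
290 [[-18.4, -29.6, -9.8], [-9.3, -28.7, -10.2], [1.2, -29.8, -9.3], [11.2, -28.7, -10.1], [20.3, -29.1, -10.1]]
```

View pics/w14.png

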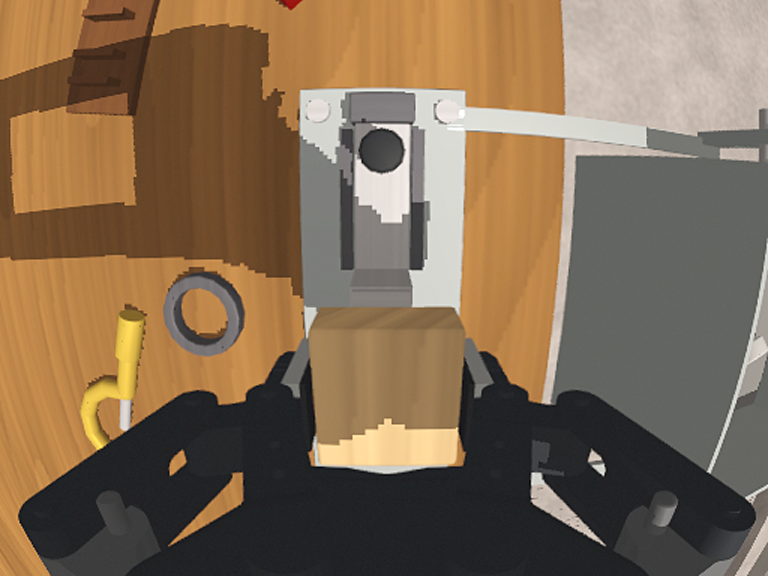

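View pics/s14.png

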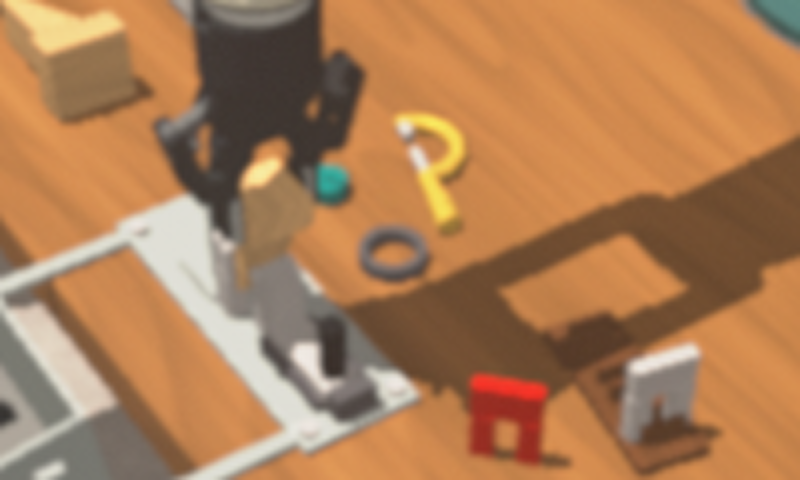

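The wedge is jammed with Fz 25 N. It hasn't slipped in the fingers, its tip is at about 32 mm, and the knob at y≈141.6 is still home. One idle call to check it is steady.

{"method": "send_rows", "body": {
  "delta_rot": [
    [0, 0, 0],
    [0, 0, 0],
    [0, 0, 0],
    [0, 0, 0],
    [0, 0, 0]
  ],
  "delta_pos": [
    [0, 0, 0],
    [0, 0, 0],
    [0, 0, 0],
    [0, 0, 0],
    [0, 0, 0]
  ],
  "claw": [1, 1, 1, 1, 1]
}}

```text
t: 34.48
position: [0.6065, 0.0669, 0.0889]
tcp_rot: [[1.0, 0.007, -0.0], [0.0, 0.002, 1.0], [0.007, -1.0, 0.002]]
ft_force: [-8.4, 4.7, 24.2]
width: 0.043
```

```bash
python3 - <<'E'
from h import *
o=get_obs();print(o["position"],o["ft_force"],o["width"],np.abs(o["joint_vel"]).max());print(job_done())
E
```

```text
[0.60652247 0.06687212 0.08892542] [-8.355124    4.68769668 24.16509768] 0.04298070722110536 0.0016361874817179187
the job is handed in; nothing more can be done
None
```

I slid the lock fully home and stood two packers in the gap against the post. The oak wedge is jammed point down between the second packer and the jaw. I handed the job in at about 34.5 s, still gripping the wedge and pressing it down; no verdict came back.

- **Lock:** The knob met the end stop at 22 N when I pushed it home. It had not moved back at the last look, with its centre at y ≈ 141.6 mm.
- **Gap and packers:** The gap measured about 33.7 mm, so it took two packers. The third stayed in the rack; its position was last measured while fetching packer 2, and later pictures show it still standing there. Both packers were touching each other and the post when last measured, before the wedge went in.
- **Wedge:** The arm was steady, pressing down with about 24 N. The tip is about 32 mm above the bench, which is about 26 mm below the jaw top and 26 mm above the plate. It was held upright and had not slipped in the fingers.
- **Other things on the bench:** The last pictures showed nothing out of place among the things in view. The bottle, jar and drop weight were out of view by then.

Two readings did not quite agree: camera and arm positions differed by 1–2 mm throughout. There is also a sideways force of about 8 N along x at the wrist, from the arm flexing as it presses. I could not read the wedge's contact forces on the jaw and packers directly; I inferred them from the wrist force.

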